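# Stack glued spoon blanks under a weight with separator sheets

## Task

Press the freshly glued spoon blanks: stack all of them flat, one above the other, squarely on the white press base, the first directly on the base. Slide a green separator sheet up out of the slanting rack for each blank and lay it flat on top of that blank before the next blank goes on, so that every blank ends up covered by exactly one sheet; then stand the steel weight, knob up, in the middle of the topmost sheet. Leave any sheet you do not need in its slot, and leave the glue bottle, wax tin and finished spoon where they are.

Things in the scene. Friction and masses are not known exactly. Their poses are not given: they have to be found in the camera images.
- press_base: white-faced flat board fixed to the bench, 170 x 84 x 12 mm, on which the stack is built; origin at the centre of its underside, x along its length, z up
- base_top (a point): centre of the press base's top face, 12 mm above the bench; axes as the base
- rack: fixed wooden sheet rack: sole plate 250 x 90 x 14 mm with five slanting cleats 50 mm wide (y) that form four slots 8 mm wide, 80 mm deep along the slope, 42 mm apart along the rack's x. The slots slope at 45 degrees; going up them leads towards the rack's -x (the robot). Sheets come out by sliding up their slope. Origin at the centre of the underside, z up
- sheet1_mid (a point): centre of a dark green coated hardboard separator sheet, 150 (x) x 64 (y) x 5 mm (z), 45 g. At the start it leans in slot 1 of the rack (1 is nearest the rack's -x end): its x axis points down the slope, its z up and towards the rack's +x; its -x end is the upper edge, 122 mm above the bench; 70 mm of it stands out of the slot and its long side edges are free (wider than the cleats)
- sheet2_mid (a point): centre of a dark green coated hardboard separator sheet, 150 (x) x 64 (y) x 5 mm (z), 45 g. At the start it leans in slot 2 of the rack (1 is nearest the rack's -x end): its x axis points down the slope, its z up and towards the rack's +x; its -x end is the upper edge, 122 mm above the bench; 70 mm of it stands out of the slot and its long side edges are free (wider than the cleats)
- sheet3_mid (a point): centre of a dark green coated hardboard separator sheet, 150 (x) x 64 (y) x 5 mm (z), 45 g. At the start it leans in slot 3 of the rack (1 is nearest the rack's -x end): its x axis points down the slope, its z up and towards the rack's +x; its -x end is the upper edge, 122 mm above the bench; 70 mm of it stands out of the slot and its long side edges are free (wider than the cleats)
- sheet4_mid (a point): centre of a dark green coated hardboard separator sheet, 150 (x) x 64 (y) x 5 mm (z), 45 g. At the start it leans in slot 4 of the rack (1 is nearest the rack's -x end): its x axis points down the slope, its z up and towards the rack's +x; its -x end is the upper edge, 122 mm above the bench; 70 mm of it stands out of the slot and its long side edges are free (wider than the cleats)
- blank1_mid (a point): centre (half-way up) of a freshly glued spoon blank, a flat block of red-brown wood with a thin pale core layer, 140 x 56 x 18 mm, 95 g; x along its length, y across, z up. It lies flat on the bench at the start. May be absent (None)
- blank2_mid (a point): centre (half-way up) of a freshly glued spoon blank, a flat block of red-brown wood with a thin pale core layer, 140 x 56 x 18 mm, 95 g; x along its length, y across, z up. It lies flat on the bench at the start. May be absent (None)
- blank3_mid (a point): centre (half-way up) of a freshly glued spoon blank, a flat block of red-brown wood with a thin pale core layer, 140 x 56 x 18 mm, 95 g; x along its length, y across, z up. It lies flat on the bench at the start. May be absent (None)
- blank4_mid (a point): centre (half-way up) of a freshly glued spoon blank, a flat block of red-brown wood with a thin pale core layer, 140 x 56 x 18 mm, 95 g; x along its length, y across, z up. It lies flat on the bench at the start. May be absent (None)
- weight_knob (a point): middle of the knob of the steel pressing weight, 42 mm above the weight's underside: a block 100 x 50 x 20 mm with a round knob 28 mm across reaching from 20 to 52 mm above the underside, about 0.8 kg; x along the block's length, z up. It stands on the bench at the start
- glue: bystander: yellow glue bottle, 54 mm across, 150 mm tall, standing beside the rack; origin at the centre of its underside
- wax: bystander: flat round wax tin, brass-coloured with a grey lid, 80 mm across, 35 mm tall; origin at the centre of its underside
- spoon: bystander: finished wooden spoon lying beyond the work, about 165 mm long; origin at its underside near the middle
Things that resemble listed ones, but are neither listed nor needed, are in the scene too. Of the things that look like the part that bears weight_knob, take the one that is farthest to the robot's right at the start. What is shaped like the part that bears sheet2_mid but yellow is not meant.

How it is judged:
By the outcome, as a careful person would: the job done as asked, in the order asked, and still so for the second after the job is handed in, with the robot touching nothing.
Of blank1, blank2, blank3, blank4 only 3 to 4 are there at a start; the rules pass over those that are not, and their reading is None.
At some moment in a run one of blank1, blank2, blank3, blank4, weight may be knocked a few centimetres aside while the robot is not near it.
It also fails if it takes over 210 s, if anything falls off the work surface, if the arm or the gripper's body presses on something with over 40 N, if the wrist force passes 120 N, or if a joint passes its speed limit or range.

## Robot

A 6-joint arm with a two-finger parallel gripper is mounted at the origin on the work surface. World frame = base frame: x ahead of the robot, y to its left, z up, the work surface at z = 0. Lengths are in mm, angles in rad, forces in N, time in s.
With the tool pointing down it reaches from about 350 to 850 mm from the base axis. Payload 8.1 kg.
Tool frame: the origin (TCP) lies on the centre line of the jaws, within the pads' length; the fingertips stand 25 mm ahead of it and the grasp point (between the pads) lies 6 mm ahead of it; z points along the fingers, y is the direction in which the jaws open and shut (so a half turn about z gives the same grasp; the last joint's range is limited). The gripper opens to 93 mm and grips with 3 to 60 N. Pads are 15 mm wide; open, the fingers measure 128 mm over their backs; the gripper's body (75 mm by 188 mm) begins 65 mm behind the grasp point.
Start: joints at [-1.369, 0.13, 1.488, -0, 1.523, -0.085], TCP at [169.751, -575.491, 243.635] pointing down, gripper open.
Joint ranges: [-2.96, 2.96], [-0.89, 2.26], [0.02, 2.5], [-1.34, 4.48], [0, 2.73], [-2.66, 2.66]. Speed limits (rad/s): [2.39, 2.39, 2.79, 3.14, 3.14, 3.14].

## Interface

Orientations are given as a unit quaternion [w, x, y, z].
In Python, from workcell import * gives the robot as it stands. The module is installed in compiled form; this text tells all that it offers.
- The arm moves only by the tool send_rows, never from a script. Its argument "targets" is one flat list of numbers, 7 for each row, row after row: the finger opening in cm, from 0 to 9.3, then the shift along the tool's x, y, z in cm, then the turn, a rotation vector about the tool's x, y, z in rad. A call has 1 to 20 rows; each row shifts and turns the pose as measured when the row begins, along the tool's axes as they then stand; what a row does not reach is not made up. A row lasts 1/12 s, in which the tool goes at most 41.7 mm and 7.16 degrees, less where a joint would pass 70% of its speed; a pose out of reach is approached as far as the arm can. A call is refused whole if a number of a shift passes 4.17 or a number of a turn 0.125, either way. A call with a gripper value outside its range is refused whole. The fingers move at their own pace and stop on an object; "squeeze" is the grip in N (left out, the last holds). Time passes only in rows, so rows that do not move let the fingers close. It gives the time, the measured TCP pose, the force and the opening at its end, in the units of the state.
- sense(): the state, without advancing time (a new reading comes with each control period).
- get_image(name): name is "side" or "top" or "wrist"; returns a dict with "pixels" (400x640x3 uint8, red, green, blue), "depth" (400x640 float32, mm along the optical axis (not along the pixel's ray), 0 where there is no reading), "vertical_fov" (degrees; the focal length in pixels is half the picture's height over the tangent of half this angle, whatever the lens; pixels are square), "cx", "cy" (the principal point, pixels), "rvec" (rotation vector, rad) and "tvec" (3), from world to camera coordinates, as OpenCV has them. Camera axes: x right, y down, z forward; pixel columns grow to the right and rows downward; lengths in mm; the calibration is good to about 2 mm. A picture is of the moment at which its call begins.
- sign_off(): hands the job in, once; it reports no verdict.
Trained networks look in a picture, given as the dict that the camera call returned (one of the last four; its "shot" number tells which), for a name from the list of things; names that differ only in an ending like _2 or _b are one class to them, and where a whole thing is asked for, a point or a joint stands for the part that bears it (a point fixed in the world has none). Each returns a list of dicts, best first, with "conf" (0 to 1); they miss things now and then, are a little off and sometimes report something else, mostly with a low value. They report only what shows in the picture. A call takes as long as a camera call. They do not tell look-alikes from the thing itself.
- outline_of(picture, thing): "region" (400x640 bool, what is visible of it) and "bbox" ([centre column, centre row, width, height] in pixels, round what is visible of it).
The state is a dict: "time_s": time; "q": joint angles; "qd": joint speeds; "joint_torque": joint torques, N m; "eef_pos": TCP position; "orientation": TCP orientation; "force": force on the tool from outside, world axes, zero at the start; "torque": the same for the moment, N m; "gripper_width": finger opening in mm.
Only numpy, scipy, OpenCV 4.12 (cv2) and the standard library are available. Lean on these libraries where they do the work, as an engineer would, in place of code of your own. Each camera call takes 0.05 s, during which the arm holds its last target.

## Working session

There is one attempt and no reset: what is moved stays moved. The work goes in short steps, Python scripts to look and compute and a tool call to move; the robot and the scene stay as the last step left them, time stands still between calls to the robot, and variables do not carry over. Pictures are saved under pics/ and viewed, and the job is handed in when it is done.

Besides the shell and the picture viewer there is one more tool, called after ">>>" as name(argument=value, ...) on one line, values as JSON. send_rows: Moves the arm, as the interface text tells. Its arguments: {"type":"object","properties":{"targets":{"type":"array"},"squeeze":{"type":"number"}},"required":["targets"]}

```bash
mkdir -p pics
cat > h.py <<'E'
from workcell import *
import numpy as np, cv2
def save(im,name): cv2.imwrite('pics/'+name,cv2.cvtColor(im['pixels'],cv2.COLOR_RGB2BGR))
def K(im):
    f=200/np.tan(np.radians(im['vertical_fov'])/2); return f
def cloud(im):
    f=K(im); d=im['depth']; v,u=np.mgrid[0:400,0:640]
    P=np.stack([(u-im['cx'])/f*d,(v-im['cy'])/f*d,d],-1)
    R=cv2.Rodrigues(np.array(im['rvec'],float))[0]; t=np.array(im['tvec'],float)
    W=(P-t.ravel())@R
    W[d<=0]=np.nan
    return W
E
python3 - <<'E'
from h import *
s=sense();print({k:np.round(v,3).tolist() for k,v in s.items()})
for n in ['side','top','wrist']:
    im=get_image(n);save(im,n+'0.png');print(n,im['vertical_fov'],im['cx'],im['cy'],im['rvec'],im['tvec'])
E
```

```text
{'time_s': 0.0, 'q': [-1.369, 0.131, 1.489, 0.0, 1.523, -0.085], 'qd': [0.0, 0.0, -0.0, -0.0, 0.0, 0.001], 'joint_torque': [0.001, -55.985, -49.176, 0.077, 0.036, -0.0], 'eef_pos': [169.66, -574.967, 242.586], 'orientation': [-0.001, 0.99, 0.143, -0.0], 'force': [0.708, 0.427, 1.226], 'torque': [-0.014, -0.011, -0.001], 'gripper_width': 92.767}
side 42.35993055076078 321.2188226561114 207.0673229221297 [ 0.29071044 -2.67550337  1.41769824] [ 514.94198254  114.28091441 1387.0078274 ]
top 54.711073966002985 318.2601263804335 202.67531014075198 [ 2.15452076 -2.20828806  0.08130519] [  38.79624784  539.14569096 1320.84864769]
wrist 68.48820755596266 317.3870114999595 200.53021654160048 [-2.35531591  1.76190749  0.21589503] [-597.32955282  -27.40159281  390.09193489]
```

View pics/side0.png

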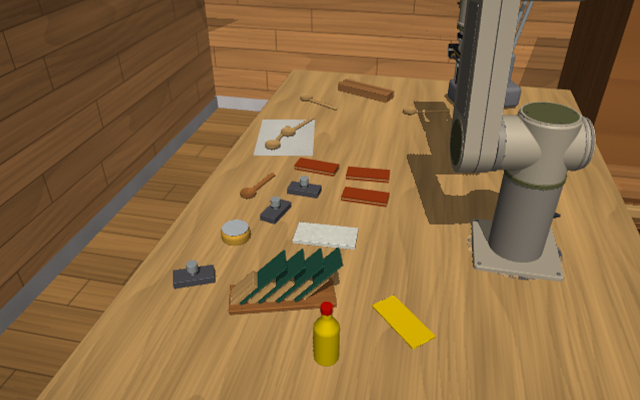

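View pics/top0.png

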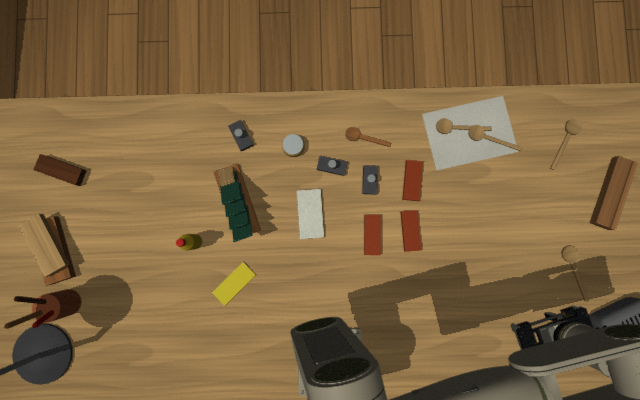

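View pics/wrist0.png

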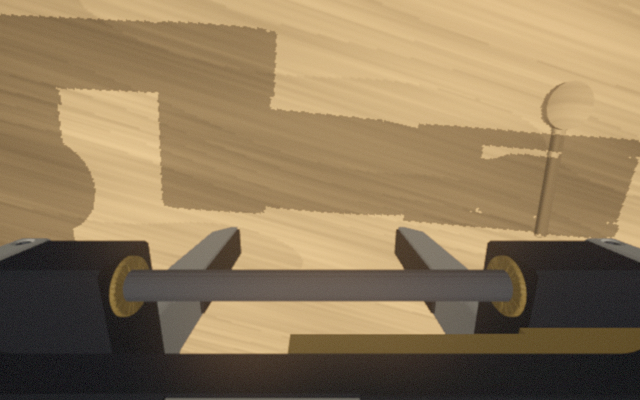

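The top view shows three blanks at (373,235), (411,230) and (413,180). There are three weights at (241,135), (333,165) and (371,180), and the last is rightmost. The base is at (311,214), the rack at (238,203), and the yellow decoy sheet at (234,284). Next I'll measure them.

```bash
cat >> h.py <<'E'
def rect(W,m,zlo=None,zhi=None):
    P=W[m]; P=P[~np.isnan(P[:,0])]
    if zlo is not None: P=P[(P[:,2]>zlo)&(P[:,2]<zhi)]
    if len(P)<10: return None
    zt=np.percentile(P[:,2],60)
    T=P[abs(P[:,2]-np.median(P[:,2]))<5]
    r=cv2.minAreaRect(T[:,:2].astype(np.float32))
    c,(a,b),ang=r
    if a<b: a,b=b,a; ang+=90
    ang=(ang+90)%180-90
    return np.round([*c,np.median(T[:,2]),a,b,ang,len(T)],1).tolist()
def det(im,names,minc=0.3):
    W=cloud(im)
    for n in names:
        for d in outline_of(im,n):
            if d['conf']<minc: continue
            print(im.get('name',''),n,round(d['conf'],2),np.round(d['bbox']).tolist(),rect(W,d['region']))
E
python3 - <<'E'
from h import *
for n in ['top','side']:
    im=get_image(n); print(n)
    det(im,['press_base','blank1_mid','weight_knob','sheet1_mid','rack','glue','wax'])
E
```

```text
top
 press_base 0.73 [311.0, 214.0, 24.0, 53.0] [504.2, 55.1, 12.4, 169.8, 83.9, 2.8, 1078.0]
 press_base 0.47 [409.0, 232.0, 20.0, 44.0] [436.4, -292.1, 18.3, 139.1, 57.3, 2.9, 612.0]
 blank1_mid 0.61 [409.0, 230.0, 22.0, 44.0] [436.3, -292.0, 18.3, 138.2, 56.7, 3.5, 588.0]
 weight_knob 0.89 [368.0, 181.0, 13.0, 31.0] [618.6, -157.0, 20.3, 99.4, 49.3, -2.3, 319.0]
 weight_knob 0.85 [240.0, 135.0, 20.0, 30.0] [787.5, 294.5, 20.6, 102.0, 50.5, 25.3, 308.0]
 weight_knob 0.77 [333.0, 165.0, 30.0, 19.0] [671.6, -24.5, 20.3, 100.1, 50.8, 75.9, 325.0]
 sheet1_mid 0.71 [242.0, 226.0, 21.0, 34.0] [443.9, 274.3, 104.4, 63.3, 16.6, -71.8, 61.0]
 rack 0.71 [237.0, 197.0, 43.0, 70.0] [559.0, 302.4, 15.3, 250.9, 86.5, 22.3, 367.0]
 glue 0.61 [191.0, 244.0, 28.0, 12.0] [416.8, 454.4, 102.8, 45.7, 39.6, 3.9, 69.0]
 wax 0.78 [294.0, 147.0, 20.0, 24.0] [745.5, 109.1, 35.0, 70.2, 69.5, -66.0, 301.0]
 wax 0.32 [372.0, 236.0, 15.0, 39.0] [427.1, -159.0, 18.7, 137.9, 52.9, -2.1, 582.0]
side
 press_base 0.95 [327.0, 237.0, 66.0, 29.0] [502.0, 57.6, 12.6, 170.6, 91.7, 2.2, 1209.0]
 blank1_mid 0.74 [369.0, 174.0, 44.0, 15.0] [434.0, -290.1, 18.5, 138.9, 64.8, 3.0, 423.0]
 weight_knob 0.9 [305.0, 188.0, 35.0, 23.0] [616.0, -152.8, 20.1, 101.0, 54.2, -4.3, 283.0]
 weight_knob 0.88 [276.0, 212.0, 29.0, 24.0] [668.9, -20.3, 20.4, 109.2, 52.5, 77.2, 289.0]
 weight_knob 0.73 [193.0, 273.0, 42.0, 28.0] [784.5, 297.4, 20.4, 98.8, 54.9, 24.1, 520.0]
 sheet1_mid 0.78 [320.0, 273.0, 48.0, 53.0] [449.2, 285.1, 94.1, 69.8, 36.1, 81.8, 100.0]
 glue 0.79 [327.0, 334.0, 28.0, 60.0] [414.5, 477.4, 82.9, 53.0, 24.7, 4.2, 94.0]
 wax 0.7 [319.0, 168.0, 45.0, 19.0] [609.9, -303.9, 18.0, 141.9, 71.3, -7.5, 400.0]
 wax 0.6 [235.0, 232.0, 30.0, 20.0] [743.5, 113.0, 35.0, 74.6, 72.7, -78.1, 344.0]
```

Run:
```python
from h import *
for n in ['top','side']:
    im=get_image(n); W=cloud(im); px=im['pixels'].astype(int)
    hsv=cv2.cvtColor(im['pixels'],cv2.COLOR_RGB2HSV)
    g=(hsv[...,0]>70)&(hsv[...,0]<100)&(hsv[...,1]>80)&(W[...,2]>20)
    P=W[g]; print(n,len(P),P.min(0),P.max(0))
    # rack sole orientation: points z 10-17 near
    np.save(f'g_{n}.npy',P)
    # search yaw: sheets 45deg planes; n=(cos y,sin y,1)/√2 -> s = x cos+y sin + z clusters
    best=None
    for yaw in np.radians(np.arange(5,35,.25)):
        s=(P[:,0]*np.cos(yaw)+P[:,1]*np.sin(yaw)+P[:,2])/2**.5
        h,_=np.histogram(s,np.arange(s.min(),s.max()+1,1.))
        sc=(h**2).sum()
        if best is None or sc>best[0]: best=(sc,yaw,h,s.min())
    yaw=best[1]; print(np.degrees(yaw)); print(best[2].tolist(),best[3])
    v=-P[:,0]*np.sin(yaw)+P[:,1]*np.cos(yaw); print('v',np.percentile(v,[1,5,50,95,99]))
    # red blanks
    r=((hsv[...,0]<10)&(hsv[...,1]>150)&(W[...,2]>14)&(W[...,2]<22)).astype(np.uint8)
    k,l,st,c=cv2.connectedComponentsWithStats(r)
    for i in range(1,k):
        if st[i,4]>150: print('red',np.round(c[i]),rect(W,l==i))
    w=((hsv[...,1]<60)&(hsv[...,2]>120)&(W[...,2]>9)&(W[...,2]<15)).astype(np.uint8)
    k,l,st,c=cv2.connectedComponentsWithStats(w)
    for i in range(1,k):
        if st[i,4]>300: print('white',np.round(c[i]),rect(W,l==i))
    # all knobs
    for d in outline_of(im,'weight_knob'):
        Q=W[cv2.dilate(d['region'].astype(np.uint8),np.ones((7,7)))>0]; Q=Q[Q[:,2]>45]; print('knob',Q.mean(0),len(Q),Q[:,:2].min(0),Q[:,:2].max(0))
```

```text
top 1141 [ 142.412488   -649.30887276   22.36800012] [649.38403754 353.1917947  403.44464957]
19.0
[1, 0, 0, 0, 0, 0, 0, 0, 0, 1, 0, 0, 0, 0, 0, 0, 0, 0, 0, 0, 0, 0, 0, 0, 0, 0, 0, 0, 0, 0, 0, 0, 0, 0, 0, 0, 0, 0, 0, 0, 0, 0, 0, 0, 0, 0, 0, 0, 0, 0, 0, 0, 0, 0, 0, 0, 0, 0, 0, 0, 0, 0, 0, 0, 0, 0, 0, 0, 0, 0, 0, 0, 1, 0, 0, 0, 0, 0, 0, 0, 0, 0, 0, 0, 0, 0, 1, 1, 1, 0, 0, 2, 1, 1, 1, 1, 1, 1, 0, 0, 1, 3, 1, 0, 2, 3, 1, 2, 0, 0, 0, 0, 0, 0, 0, 0, 0, 0, 0, 0, 0, 0, 0, 0, 0, 0, 0, 0, 0, 0, 0, 0, 0, 0, 0, 0, 0, 0, 1, 0, 0, 0, 0, 0, 0, 1, 0, 0, 0, 0, 0, 0, 2, 1, 0, 0, 0, 0, 0, 0, 0, 0, 0, 0, 0, 0, 0, 0, 0, 0, 0, 0, 0, 0, 0, 0, 0, 0, 0, 0, 0, 0, 0, 0, 0, 0, 0, 0, 0, 0, 0, 0, 0, 0, 0, 0, 0, 0, 0, 0, 0, 0, 0, 0, 0, 0, 0, 0, 0, 0, 0, 0, 0, 0, 0, 0, 0, 0, 0, 0, 0, 0, 0, 0, 0, 0, 0, 0, 0, 0, 0, 0, 0, 0, 0, 0, 0, 0, 0, 0, 0, 0, 0, 0, 0, 0, 0, 0, 0, 0, 0, 0, 0, 0, 0, 0, 0, 0, 0, 0, 0, 0, 0, 0, 0, 0, 0, 0, 0, 0, 0, 0, 0, 0, 0, 0, 0, 0, 0, 0, 0, 0, 0, 0, 0, 0, 0, 0, 0, 0, 1, 2, 10, 15, 26, 59, 42, 44, 22, 13, 1, 0, 1, 0, 0, 0, 0, 0, 0, 0, 0, 0, 0, 0, 0, 0, 0, 0, 0, 2, 2, 4, 8, 25, 39, 66, 54, 41, 15,
[... 2333 characters left out ...]
0.36264935  51.06384825] 58 [655.40824165 -39.42028403] [683.48778532  -7.42887881]
knob [412.84432706 475.13926655  97.54997773] 1033 [388.54176455 445.73325544] [442.25006662 491.03913253]
knob [784.22526815 298.81928615  51.29711557] 94 [772.17031051 282.29162509] [800.62137042 311.09859499]
knob [440.42941852 249.10409494 118.77268836] 29 [427.5896719  240.71351664] [476.59324685 258.88654224]
knob [ 614.09495633 -150.9646621    51.61252332] 53 [ 602.46024243 -168.98745498] [ 628.20003631 -137.59877604]<stdin>:29: RuntimeWarning: Mean of empty slice.
  ret = um.true_divide(
Traceback (most recent call last):
ValueError: zero-size array to reduction operation minimum which has no identity
```

```bash
cat >> h.py <<'E'
from scipy.spatial.transform import Rotation as Ro
def cur():
    s=sense(); q=s['orientation']; return np.array(s['eef_pos'],float),Ro.from_quat([q[1],q[2],q[3],q[0]]),s
def Rt(yaw,pitch=0):
    # pitch>0: tool z tilts outward (toward +tool x), deg
    y=np.radians(yaw)
    base=np.array([[np.cos(y),np.sin(y),0],[np.sin(y),-np.cos(y),0],[0,0,-1]]).T
    base=np.stack([[np.cos(y),np.sin(y),0],[np.sin(y),-np.cos(y),0],[0,0,-1]],1)
    return Ro.from_matrix(base)*Ro.from_rotvec([0,np.radians(pitch),0])
def plan(pos,yaw,pitch=0,step=35):
    p,R,s=cur(); T=Rt(yaw,pitch)
    rv=(R.inv()*T).as_rotvec(); sh=T.inv().apply(np.array(pos,float)-p)/10
    n=max(1,int(np.ceil(np.linalg.norm(rv)/0.11))); m=max(1,int(np.ceil(np.linalg.norm(sh)*10/step)))
    print('t',round(s['time_s'],2),'at',p.round(1),'z',R.as_matrix()[:,2].round(3),'x',R.as_matrix()[:,0].round(3),'w',round(s['gripper_width'],1),'F',np.round(s['force'],1))
    print('rot total',rv.round(3),'rows',n,'each',(rv/n).round(3)); print('shift cm total',sh.round(2),'rows',m,'each',(sh/m).round(2))
E
python3 - <<'E'
from h import *
print(Rt(16.4).as_matrix().round(2),cur()[1].as_matrix().round(2), Rt(0,45).as_matrix()[:,2])
plan([425.5,-159,130],-2)
E
```

```text
[[ 0.96  0.28  0.  ]
 [ 0.28 -0.96  0.  ]
 [ 0.    0.   -1.  ]] [[ 0.96  0.28 -0.  ]
 [ 0.28 -0.96  0.  ]
 [-0.   -0.   -1.  ]] [ 0.70710678  0.         -0.70710678]
t 1.15 at [ 169.8 -575.5  243.6] z [-0.  0. -1.] x [ 0.959  0.283 -0.   ] w 93.2 F [ 0.7 -0.5 -0.2]
rot total [-0.     0.     0.322] rows 3 each [-0.     0.     0.107]
shift cm total [ 24.1  -42.51  11.36] rows 15 each [ 1.61 -2.83  0.76]
```

>>> send_rows(targets=[9.3,0,0,0,0,0,0.107,9.3,0,0,0,0,0,0.107,9.3,0,0,0,0,0,0.107,9.3,1.6,-2.8,0.75,0,0,0,9.3,1.6,-2.8,0.75,0,0,0,9.3,1.6,-2.8,0.75,0,0,0,9.3,1.6,-2.8,0.75,0,0,0,9.3,1.6,-2.8,0.75,0,0,0,9.3,1.6,-2.8,0.75,0,0,0,9.3,1.6,-2.8,0.75,0,0,0,9.3,1.6,-2.8,0.75,0,0,0,9.3,1.6,-2.8,0.75,0,0,0,9.3,1.6,-2.8,0.75,0,0,0,9.3,1.6,-2.8,0.75,0,0,0,9.3,1.6,-2.8,0.75,0,0,0,9.3,1.6,-2.8,0.75,0,0,0,9.3,1.6,-2.8,0.75,0,0,0], squeeze=30)

```text
time_s: 2.57
eef_pos: [420.4, -186.2, 135.6]
orientation: [0.005, 1.0, -0.031, 0.003]
force: [-0.1, -0.4, -0.2]
gripper_width: 93.2
```

Run:
```python
from h import *
plan([425.5,-159,130],-2)
im=get_image('wrist');save(im,'w1.png')
W=cloud(im);hsv=cv2.cvtColor(im['pixels'],cv2.COLOR_RGB2HSV)
r=((hsv[...,0]<10)&(hsv[...,1]>150)&(W[...,2]>14)&(W[...,2]<22)).astype(np.uint8)
k,l,st,c=cv2.connectedComponentsWithStats(r)
for i in range(1,k):
    if st[i,4]>150: print('red',np.round(c[i]),rect(W,l==i))
```

```text
t 2.57 at [ 420.4 -186.2  135.6] z [ 0.005 -0.01  -1.   ] x [ 0.998 -0.062  0.005] w 93.2 F [-0.1 -0.4 -0.2]
rot total [ 0.01  -0.005 -0.027] rows 1 each [ 0.01  -0.005 -0.027]
shift cm total [ 0.42 -2.74  0.56] rows 1 each [ 0.42 -2.74  0.56]
red [447.  23.] [560.7, -296.7, 18.6, 56.3, 36.7, 82.9, 3220.0]
red [433. 169.] [436.6, -289.8, 18.5, 139.5, 56.5, 2.8, 7980.0]
red [286. 198.] [426.2, -156.5, 18.5, 138.5, 54.7, -2.3, 7571.0]
```

View pics/w1.png

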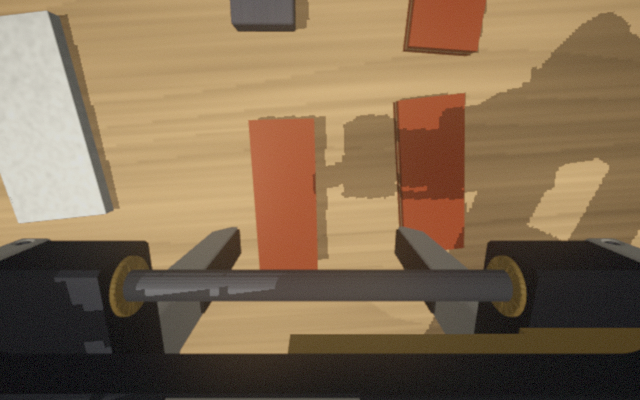

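The wrist view shows blank C (286,198) just ahead of the jaws and measures it at (426,-157), 18.5 high, in agreement with the top view.

>>> send_rows(targets=[9.3,0.2,-1.45,0,0.005,-0.002,-0.02,9.3,0.3,-1.4,0,0.005,-0.002,-0.01,9.3,0,0,0,0,0,0])

```text
time_s: 2.87
eef_pos: [429.5, -148.6, 132.9]
orientation: [-0.003, 1.0, -0.011, -0.0]
force: [-0.5, 0.2, 0.6]
gripper_width: 92.7
```

Run:
```python
from h import *
plan([426,-157.5,29],-2.3)
```

```text
t 2.87 at [ 429.5 -148.6  132.9] z [-0.     0.006 -1.   ] x [ 1.    -0.022 -0.   ] w 92.7 F [-0.5  0.2  0.6]
rot total [-0.006  0.     0.018] rows 1 each [-0.006  0.     0.018]
shift cm total [-0.31  0.91 10.39] rows 3 each [-0.1   0.3   3.46]
```

>>> send_rows(targets=[9.3,-0.3,0.9,2.5,-0.003,0,0.018,9.3,0,0,2.5,0,0,0,9.3,0,0,2.5,0,0,0,9.3,0,0,1.5,0,0,0,9.3,0,0,0,0,0,0,9.3,0,0,0,0,0,0])

```text
time_s: 3.37
eef_pos: [428.2, -161.2, 43.1]
orientation: [0.001, 1.0, -0.02, 0.003]
force: [0.3, 0.8, 0.1]
gripper_width: 92.8
```

Run:
```python
from h import *
plan([426,-157.5,29],-2.3)
```

```text
t 3.37 at [ 428.2 -161.2   43.1] z [ 0.006 -0.002 -1.   ] x [ 0.999 -0.04   0.006] w 92.8 F [0.3 0.8 0.1]
rot total [ 0.002 -0.006  0.001] rows 1 each [ 0.002 -0.006  0.001]
shift cm total [-0.24 -0.36  1.41] rows 1 each [-0.24 -0.36  1.41]
```

>>> send_rows(targets=[9.3,-0.2,-0.35,0.7,0,-0.005,0,9.3,0,0,0.7,0,0,0,9.3,0,0,0,0,0,0,5,0,0,0,0,0,0,5,0,0,0,0,0,0,5,0,0,0,0,0,0,5,0,0,0,0,0,0,5,0,0,0,0,0,0], squeeze=30)

```text
time_s: 4.03
eef_pos: [429.5, -160.0, 33.2]
orientation: [0.003, 1.0, -0.02, 0.004]
force: [-0.7, 0.2, 0.5]
gripper_width: 64.4
```

Run:
```python
from h import *
plan([426,-157.5,160],-2.3)
```

```text
t 4.03 at [ 429.5 -160.    33.2] z [ 0.008 -0.006 -1.   ] x [ 0.999 -0.04   0.008] w 64.4 F [-0.7  0.2  0.5]
rot total [ 0.006 -0.008 -0.   ] rows 1 each [ 0.006 -0.008 -0.   ]
shift cm total [ -0.36  -0.24 -12.68] rows 4 each [-0.09 -0.06 -3.17]
```

>>> send_rows(targets=[7,0,0,0.3,0,-0.005,0,7,0,0,0.25,0,0,0,5,0,0,0,0,0,0,5,0,0,0,0,0,0,5,0,0,0,0,0,0,5,0,0,0,0,0,0,5,0,0,0,0,0,0])

```text
time_s: 4.62
eef_pos: [430.0, -160.1, 27.6]
orientation: [0.003, 1.0, -0.02, 0.001]
force: [-0.1, -0.5, 0.1]
gripper_width: 55.7
```

Run:
```python
from h import *
plan([426,-157.5,120],-2.3)
```

```text
t 4.62 at [ 430.  -160.1   27.6] z [ 0.003 -0.006 -1.   ] x [ 0.999 -0.04   0.003] w 55.7 F [-0.1 -0.5  0.1]
rot total [ 0.006 -0.003 -0.   ] rows 1 each [ 0.006 -0.003 -0.   ]
shift cm total [-0.41 -0.24 -9.24] rows 3 each [-0.14 -0.08 -3.08]
```

>>> send_rows(targets=[5,0,0,-3,0,0,0,5,0,0,-3,0,0,0,5,0,0,-2,0,0,0,5,0,0,0,0,0,-0.05,5,0,0,0,0,0,-0.05,5,0,0,0,0,0,0])

```text
time_s: 5.12
eef_pos: [427.8, -158.8, 109.6]
orientation: [0.002, 0.999, 0.032, -0.001]
force: [-1.2, 0.7, -0.3]
gripper_width: 55.4
```

Run:
```python
from h import *
plan([508.4,55.5,60],3)
```

```text
t 5.12 at [ 427.8 -158.8  109.6] z [-0.001 -0.004 -1.   ] x [ 0.998  0.063 -0.002] w 55.4 F [-1.2  0.7 -0.3]
rot total [0.004 0.002 0.011] rows 1 each [0.004 0.002 0.011]
shift cm total [  9.17 -20.98   4.96] rows 7 each [ 1.31 -3.    0.71]
```

>>> send_rows(targets=[5,1.3,-3,0.5,0,0,0.005,5,1.3,-3,0.5,0,0,0.005,5,1.3,-3,0.5,0,0,0,5,1.3,-3,0.5,0,0,0,5,1.3,-3,0.5,0,0,0,5,1.3,-2.5,0.5,0,0,0,5,0.5,-1.5,0,0,0,0,5,0,0,0,0,0,0,5,0,0,0,0,0,0])

```text
time_s: 5.87
eef_pos: [502.2, 41.6, 74.3]
orientation: [0.003, 1.0, 0.016, -0.002]
force: [0.1, 0.3, -0.8]
gripper_width: 55.9
```

Run:
```python
from h import *
plan([508.4,55.5,41],3)
im=get_image('wrist');save(im,'w2.png')
```

```text
t 5.87 at [502.2  41.6  74.3] z [-0.004 -0.007 -1.   ] x [ 0.999  0.033 -0.004] w 55.9 F [ 0.1  0.3 -0.8]
rot total [ 0.006  0.004 -0.02 ] rows 1 each [ 0.006  0.004 -0.02 ]
shift cm total [ 0.69 -1.36  3.33] rows 2 each [ 0.35 -0.68  1.67]
```

View pics/w2.png

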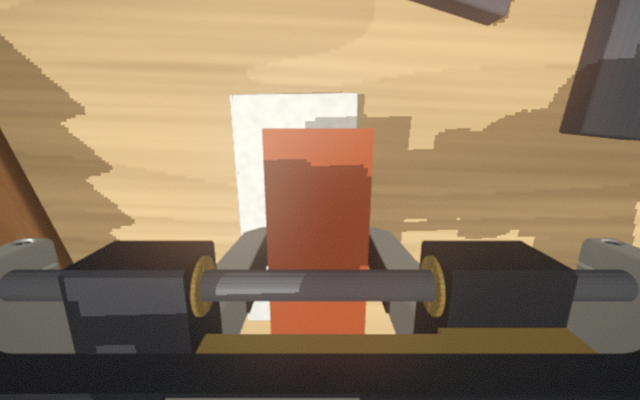

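The blank is held above the base at about (318,230) and needs to go about 14 mm to the left. I'll correct that and lower it.

>>> send_rows(targets=[5,0.6,-1.3,0.8,0.003,0.004,-0.02,5,0,0,0.8,0,0,0,5,0,0,0.8,0,0,0,5,0,0,0,0,0,0,5,0,0,0,0,0,0])

```text
time_s: 6.33
eef_pos: [506.4, 49.6, 48.5]
orientation: [0.002, 1.0, 0.023, -0.001]
force: [1.1, -0.0, -0.5]
gripper_width: 55.7
```

```bash
cat >> h.py <<'E'
def reds(im,zlo,zhi,mina=150):
    W=cloud(im);hsv=cv2.cvtColor(im['pixels'],cv2.COLOR_RGB2HSV)
    r=((hsv[...,0]<10)&(hsv[...,1]>150)&(W[...,2]>zlo)&(W[...,2]<zhi)).astype(np.uint8)
    k,l,st,c=cv2.connectedComponentsWithStats(r)
    for i in range(1,k):
        if st[i,4]>mina: print(im.get('name'),'red',np.round(c[i]),rect(W,l==i))
def greens(im,zlo,zhi,mina=100):
    W=cloud(im);hsv=cv2.cvtColor(im['pixels'],cv2.COLOR_RGB2HSV)
    r=((hsv[...,0]>70)&(hsv[...,0]<100)&(hsv[...,1]>80)&(W[...,2]>zlo)&(W[...,2]<zhi)).astype(np.uint8)
    k,l,st,c=cv2.connectedComponentsWithStats(r)
    for i in range(1,k):
        if st[i,4]>mina: print('green',np.round(c[i]),rect(W,l==i))
E
python3 - <<'E'
from h import *
plan([508.4,55.5,41],3)
for n in ['top','side','wrist']:
    im=get_image(n); print(n); reds(im,10,60)
E
```

```text
t 6.33 at [506.4  49.6  48.5] z [-0.001 -0.005 -1.   ] x [ 0.999  0.046 -0.002] w 55.7 F [ 1.1 -0.  -0.5]
rot total [ 0.005  0.002 -0.007] rows 1 each [ 0.005  0.002 -0.007]
shift cm total [ 0.23 -0.57  0.75] rows 1 each [ 0.23 -0.57  0.75]
top
None red [412. 180.] [611.5, -305.2, 18.5, 138.4, 56.2, -7.4, 590.0]
None red [411. 231.] [436.1, -291.4, 18.5, 137.5, 55.5, 2.7, 587.0]
None red [312. 229.] [449.2, 47.3, 39.6, 51.2, 34.0, 88.7, 153.0]
side
None red [368. 173.] [435.8, -290.1, 18.7, 138.5, 67.2, 0.0, 374.0]
None red [309. 225.] [544.9, 53.9, 39.4, 57.4, 49.3, -86.3, 158.0]
None red [341. 227.] [464.5, 47.9, 39.7, 67.1, 64.8, 4.1, 278.0]
wrist
None red [335. 226.] [528.7, 50.4, 39.7, 66.3, 52.1, 1.9, 6148.0]
None red [318. 317.] [464.3, 49.5, 39.9, 54.7, 22.5, -87.4, 2967.0]
```

>>> send_rows(targets=[5,0.2,-0.55,0.3,0.003,0.002,-0.007,5,0,0,0.3,0,0,0,5,0,0,0.3,0,0,0,5,0,0,0,0,0,0])

```text
time_s: 6.82
eef_pos: [509.9, 55.7, 40.8]
orientation: [0.001, 1.0, 0.026, 0.002]
force: [-0.9, -0.5, -0.7]
gripper_width: 55.9
```

Run:
```python
from h import *
plan([508.4,55.5,40],3)
```

```text
t 6.82 at [509.9  55.7  40.8] z [ 0.005 -0.001 -1.   ] x [0.999 0.053 0.004] w 55.9 F [-0.9 -0.5 -0.7]
rot total [ 0.002 -0.004  0.001] rows 1 each [ 0.002 -0.004  0.001]
shift cm total [-0.15  0.01  0.08] rows 1 each [-0.15  0.01  0.08]
```

Down 1.5 mm, open to 7.5 cm, and retreat upward.

>>> send_rows(targets=[5,-0.15,0,0.15,0,0,0,5,0,0,0,0,0,0,7.5,0,0,0,0,0,0,7.5,0,0,0,0,0,0,7.5,0,0,0,0,0,0,7.5,0,0,0,0,0,0,7.5,0,0,-1,0,0,0,7.5,0,0,-3,0,0,0,7.5,0,0,-4,0,0,0,9.3,-1,-4,-2,0,0,-0.06,9.3,-1,-4,-1,0,0,-0.06,9.3,-1,-3,0,0,0,-0.06,9.3,0,0,0,0,0,-0.06,9.3,0,0,0,0,0,0])

```text
time_s: 7.98
eef_pos: [467.0, 161.5, 159.1]
orientation: [-0.0, 0.989, 0.149, 0.005]
force: [1.0, -0.5, 0.3]
gripper_width: 93.1
```

Run:
```python
from h import *
plan([440,250,200],18)
for n in ['top','side','wrist']:
    im=get_image(n); print(n); save(im,n+'3.png');reds(im,10,60)
    W=cloud(im);hsv=cv2.cvtColor(im['pixels'],cv2.COLOR_RGB2HSV)
    w=((hsv[...,1]<60)&(hsv[...,2]>80)&(W[...,2]>9)&(W[...,2]<15)&(W[...,0]>400)&(abs(W[...,1]-56)<60))
    P=W[w];print('white',P.min(0),P.max(0),len(P))
```

```text
t 7.98 at [467.  161.5 159.1] z [ 0.009  0.002 -1.   ] x [0.956 0.294 0.009] w 93.1 F [ 1.  -0.5  0.3]
rot total [ 0.001 -0.009 -0.015] rows 1 each [ 0.001 -0.009 -0.015]
shift cm total [ 0.17 -9.26 -4.09] rows 3 each [ 0.06 -3.09 -1.36]
top
None red [412. 180.] [611.4, -304.8, 18.7, 138.4, 56.3, -6.8, 581.0]
None red [310. 213.] [504.5, 55.5, 30.6, 135.8, 52.1, 2.7, 527.0]
None red [411. 230.] [436.1, -291.2, 18.5, 136.8, 56.6, 2.0, 592.0]
white [418.97192373  11.18360412   9.02177349] [589.14490295  99.49411318  14.94290228] 263
side
None red [306. 163.] [644.5, -308.9, 18.6, 76.1, 69.1, -2.5, 164.0]
None red [369. 173.] [434.3, -290.3, 19.2, 136.2, 64.2, 0.0, 365.0]
None red [324. 229.] [503.6, 57.6, 30.8, 139.2, 61.9, 2.7, 549.0]
white [416.8587508    9.40602974   9.04677345] [587.99551042 103.35442119  14.99323899] 368
wrist
None red [445. 188.] [514.9, 58.3, 30.5, 117.9, 55.6, 3.1, 3950.0]
white [417.94995781  13.61196299   9.05795544] [690.53677399 103.61613396  14.94349859] 4183
```

View pics/top3.png

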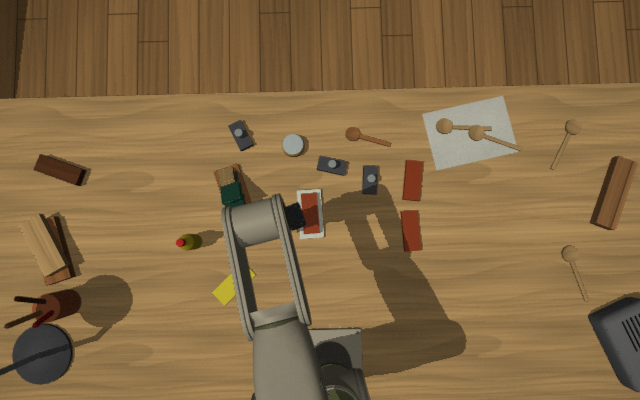

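View pics/wrist3.png

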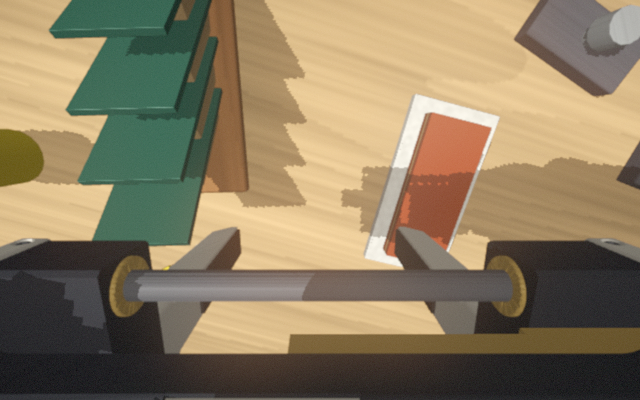

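```bash
cat > fit.py <<'E'
from h import *
def fit(im,n):
    W=cloud(im); hsv=cv2.cvtColor(im['pixels'],cv2.COLOR_RGB2HSV)
    g=((hsv[...,0]>70)&(hsv[...,0]<100)&(hsv[...,1]>80)&(W[...,2]>30)&(W[...,2]<140)&(W[...,1]>200)&(W[...,0]>380))
    P=W[g]
    from scipy.optimize import minimize
    # shared-normal plane clusters: assume offsets 42/sqrt2 spaced; search yaw & offset
    def cost(yaw,off):
        s=(P[:,0]*np.cos(yaw)+P[:,1]*np.sin(yaw)+P[:,2])/2**.5-off
        k=np.clip(np.round(s/29.698),0,3); r=s-k*29.698
        return np.minimum(abs(r),6).mean(),k
    b=min((cost(np.radians(y),o)[0],y,o) for y in np.arange(10,26,.5) for o in np.arange(430,500,1))
    yaw=np.radians(b[1]); k=cost(yaw,b[2])[1]
    print(n,len(P),'cost %.2f yaw %.1f off %.1f'%b)
    for i in range(4):
        Q=P[k==i]
        if len(Q)<40: continue
        u=Q[:,0]*np.cos(yaw)+Q[:,1]*np.sin(yaw); v=-Q[:,0]*np.sin(yaw)+Q[:,1]*np.cos(yaw)
        print(i+1,len(Q),'u min %.1f z max %.1f'%(np.percentile(u,1),np.percentile(Q[:,2],99)),'v',np.percentile(v,[1,99]).round(1),'off',np.median((u+Q[:,2])/2**.5).round(1))
        ve=np.percentile(v,[1,99]).mean(); ue=np.percentile(u,1)
        print('   edge mid xy',(ue*np.cos(yaw)-ve*np.sin(yaw)).round(1),(ue*np.sin(yaw)+ve*np.cos(yaw)).round(1))
if __name__=='__main__':
    for n in ['side','wrist']:
        fit(get_image(n),n)
E
python3 fit.py
```

```text
side 2228 cost 1.18 yaw 17.0 off 430.0
1 536 u min 485.6 z max 121.7 v [104.9 168.5] off 430.0
   edge mid xy 424.4 272.7
2 559 u min 525.3 z max 122.2 v [104.  169.7] off 459.7
   edge mid xy 462.3 284.5
3 538 u min 567.7 z max 122.2 v [103.6 167.5] off 489.3
   edge mid xy 503.3 295.6
4 595 u min 608.4 z max 122.2 v [103.6 168.3] off 519.2
   edge mid xy 542.0 307.9
wrist 24078 cost 0.81 yaw 18.5 off 434.0
1 4056 u min 493.0 z max 119.7 v [ 93.5 152.5] off 434.0
   edge mid xy 428.5 273.1
2 7453 u min 531.0 z max 121.3 v [ 89.5 151.3] off 463.7
   edge mid xy 465.3 282.7
3 8532 u min 572.6 z max 121.3 v [ 86.7 148.8] off 493.5
   edge mid xy 505.7 293.3
4 4037 u min 614.2 z max 122.0 v [ 86.1 148.5] off 522.6
   edge mid xy 545.2 306.1
```

Run:
```python
from h import *
plan([446.6,277,165],17.5)
```

```text
t 8.23 at [466.9 159.3 156.9] z [ 0.006  0.001 -1.   ] x [0.958 0.287 0.006] w 92.7 F [ 0.3 -0.3 -0.2]
rot total [ 0.001 -0.006 -0.015] rows 1 each [ 0.001 -0.006 -0.015]
shift cm total [  1.6  -11.84  -0.81] rows 4 each [ 0.4  -2.96 -0.2 ]
```

>>> send_rows(targets=[9.3,0,-1,-1.2,0,-0.005,-0.01,9.3,0.4,-3,0,0,0,0,9.3,0.4,-3,0,0,0,0,9.3,0.4,-3,0,0,0,0,9.3,0.3,-2,0,0,0,0,9.3,0,0,0,0,0,0,9.3,0,0,0,0,0,0])

```text
time_s: 8.82
eef_pos: [447.2, 275.6, 165.2]
orientation: [0.002, 0.99, 0.139, -0.003]
force: [-0.4, 0.2, -0.3]
gripper_width: 92.7
```

Run:
```python
from h import *
plan([446.6,277,112],17.5)
im=get_image('wrist');save(im,'w4.png')
import fit; fit.fit(im,'wrist')
```

```text
t 8.82 at [447.2 275.6 165.2] z [-0.006 -0.005 -1.   ] x [ 0.961  0.276 -0.007] w 92.7 F [-0.4  0.2 -0.3]
rot total [ 0.003  0.007 -0.026] rows 1 each [ 0.003  0.007 -0.026]
shift cm total [-0.02 -0.15  5.32] rows 2 each [-0.01 -0.08  2.66]
wrist 7481 cost 0.59 yaw 18.0 off 463.0
1 1534 u min 544.5 z max 110.0 v [ 95.9 128.3] off 463.1
   edge mid xy 483.2 274.9
2 2841 u min 572.0 z max 121.5 v [ 94.4 129.6] off 492.5
   edge mid xy 509.4 283.3
3 3106 u min 613.6 z max 121.8 v [ 97.3 132. ] off 522.3
   edge mid xy 548.1 298.6
```

View pics/w4.png

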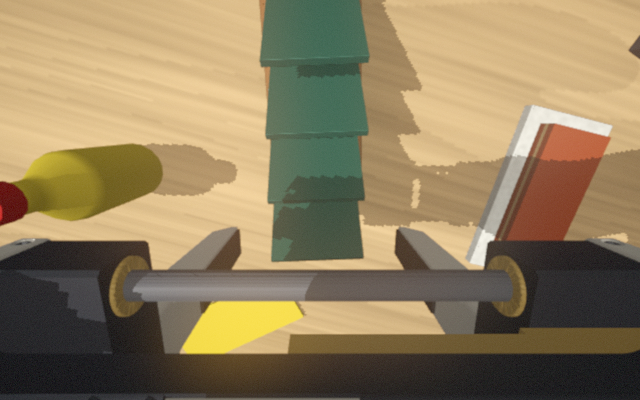

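Sheets are centred between the jaws at column 317, with sheet 1's edge at row 260. Descending.

>>> send_rows(targets=[9.3,0,-0.1,2,0.003,0.005,-0.015,9.3,0,0,2,0,0,0,9.3,0,0,1.2,0,0,0,9.3,0,0,0,0,0,0,9.3,0,0,0,0,0,0])

```text
time_s: 9.28
eef_pos: [449.2, 270.5, 111.4]
orientation: [0.001, 0.99, 0.143, -0.001]
force: [0.1, 0.7, 1.0]
gripper_width: 92.8
```

Run:
```python
from h import *
plan([446.6,276,112],17.5)
```

```text
t 9.28 at [449.2 270.5 111.4] z [-0.002 -0.002 -1.   ] x [ 0.959  0.283 -0.003] w 92.8 F [0.1 0.7 1. ]
rot total [ 0.001  0.003 -0.019] rows 1 each [ 0.001  0.003 -0.019]
shift cm total [-0.08 -0.6  -0.06] rows 1 each [-0.08 -0.6  -0.06]
```

>>> send_rows(targets=[9.3,0,-0.5,0,0,0.003,-0.015,9.3,0,0,0,0,0,0,6,0,0,0,0,0,0,6,0,0,0,0,0,0,6,0,0,0,0,0,0,6,0,0,0,0,0,0,6,0,0,0,0,0,0,6,0,0,0,0,0,0], squeeze=25)

```text
time_s: 9.95
eef_pos: [450.3, 275.8, 116.0]
orientation: [-0.0, 0.989, 0.15, 0.003]
force: [-0.6, 0.6, -0.2]
gripper_width: 63.5
```

Run:
```python
from h import *
plan([446.6,276,112],17.5)
im=get_image('wrist');save(im,'w5.png')
```

```text
t 9.95 at [450.3 275.8 116. ] z [ 0.006  0.002 -1.   ] x [0.955 0.297 0.006] w 63.5 F [-0.6  0.6 -0.2]
rot total [ 0.    -0.006 -0.004] rows 1 each [ 0.    -0.006 -0.004]
shift cm total [-0.34 -0.13  0.4 ] rows 1 each [-0.34 -0.13  0.4 ]
```

View pics/w5.png

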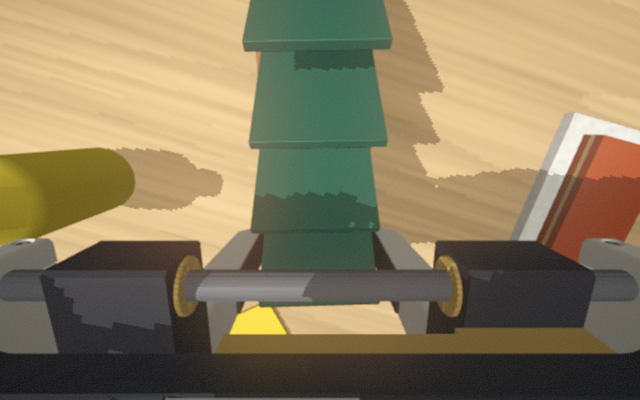

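Gripped, but it sits close to the fingertips. I'll ease off, go 8 mm lower and grip again.

>>> send_rows(targets=[7.5,0,0,0,0,0,0,7.5,0,0,0,0,0,0,7.5,0,0,0.4,0,0,0,7.5,0,0,0.5,0,0,0,6,0,0,0,0,0,0,6,0,0,0,0,0,0,6,0,0,0,0,0,0,6,0,0,0,0,0,0], squeeze=30)

```text
time_s: 10.67
eef_pos: [450.1, 275.7, 105.5]
orientation: [-0.0, 0.989, 0.15, 0.003]
force: [0.1, 0.2, 1.0]
gripper_width: 63.5
```

Run:
```python
from h import *
p,R,s=cur()
T=p+130*np.array([-np.cos(np.radians(17.5)),-np.sin(np.radians(17.5)),1])/2**.5
plan(T,17.5)
```

```text
t 10.67 at [450.1 275.7 105.5] z [ 0.005  0.001 -1.   ] x [0.955 0.297 0.006] w 63.5 F [0.1 0.2 1. ]
rot total [ 0.    -0.006 -0.004] rows 1 each [ 0.    -0.006 -0.004]
shift cm total [-9.19  0.   -9.19] rows 4 each [-2.3  0.  -2.3]
```

>>> send_rows(targets=[6,-1,0,-1,0,0,0,6,-1,0,-1,0,0,0,6,-1,0,-1,0,0,0,6,-1,0,-1,0,0,0,6,0,0,0,0,0,0])

```text
time_s: 11.08
eef_pos: [410.9, 263.3, 146.3]
orientation: [-0.0, 0.989, 0.15, 0.003]
force: [0.5, 0.2, -0.6]
gripper_width: 63.4
```

Run:
```python
from h import *
p,R,s=cur()
d=p-np.array([450.1,275.7,105.5]); y=np.radians(17.5)
print('u',d@[np.cos(y),np.sin(y),0],'v',d@[-np.sin(y),np.cos(y),0],'z',d[2])
plan(p,17.5)
im=get_image('side');save(im,'s6.png')
```

```text
u -41.066249555571375 v -0.040764593938036026 z 40.825338507610866
t 11.08 at [410.9 263.3 146.3] z [ 0.006  0.001 -1.   ] x [0.955 0.296 0.006] w 63.4 F [ 0.5  0.2 -0.6]
rot total [ 0.    -0.006 -0.005] rows 1 each [ 0.    -0.006 -0.005]
shift cm total [0. 0. 0.] rows 1 each [0. 0. 0.]
```

View pics/s6.png

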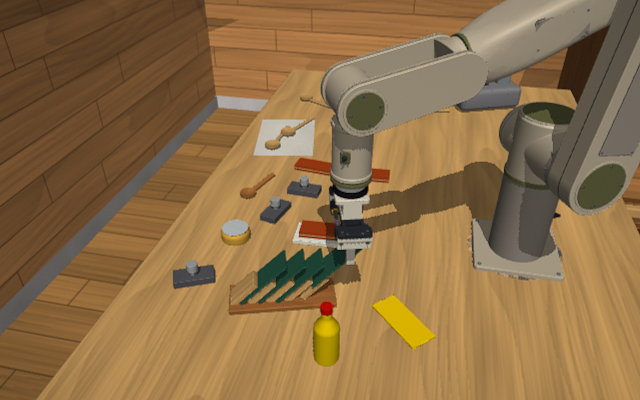

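>>> send_rows(targets=[6,-1,0,-1,0,0,0,6,-1,0,-1,0,0,0,6,-1,0,-1,0,0,0,6,-1,0,-1.2,0,0,0,6,0,0,-3,0,0,0,6,0,0,-3,0,0,0,6,0,0,0,0,0,0])

```text
time_s: 11.72
eef_pos: [371.2, 250.1, 244.3]
orientation: [0.001, 0.989, 0.15, -0.001]
force: [1.0, 0.7, -0.5]
gripper_width: 63.5
```

Run:
```python
from h import *
p,R,s=cur()
plan([455,53,200],3,44)
im=get_image('side');save(im,'s7.png')
```

```text
t 11.72 at [371.2 250.1 244.3] z [-0.001 -0.003 -1.   ] x [ 0.955  0.296 -0.002] w 63.5 F [ 1.   0.7 -0.5]
rot total [-0.093  0.766  0.237] rows 8 each [-0.012  0.096  0.03 ]
shift cm total [ 2.2  20.12  8.28] rows 7 each [0.31 2.87 1.18]
```

View pics/s7.png

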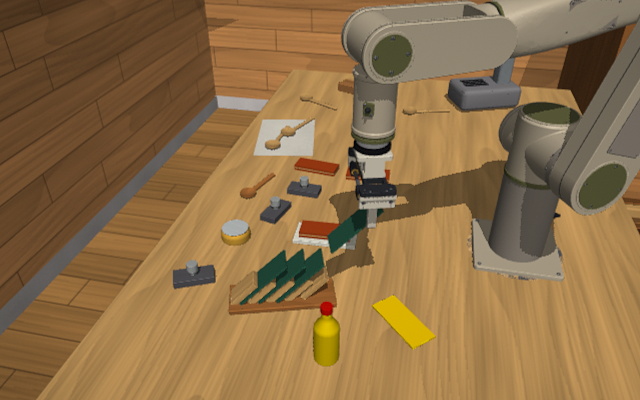

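>>> send_rows(targets=[6,0.3,2,0,0,0,0.083,6,0.3,2,0,0,0,0.083,6,0.3,2,0,0,0,0.083,6,0,2,0,0,0.11,0,6,0,2,0,0,0.11,0,6,0,2,0,0,0.11,0,6,0,2,0,0,0.11,0,6,0,2,0,0,0.11,0,6,0,2,0,0,0.11,0,6,0,1,0,0,0.11,0,6,0,0,0,0,0,0,6,0,0,0,0,0,0])

```text
time_s: 12.77
eef_pos: [473.2, 87.1, 206.4]
orientation: [0.014, 0.945, 0.018, 0.327]
force: [-0.6, -0.4, -0.4]
gripper_width: 63.2
```

Run:
```python
from h import *
p,R,s=cur()
plan([455,53,150],3,44)
print(s['q'])
for n in ['side','top','wrist']:
    im=get_image(n);save(im,n+'8.png')
    W=cloud(im); hsv=cv2.cvtColor(im['pixels'],cv2.COLOR_RGB2HSV)
    g=(hsv[...,0]>70)&(hsv[...,0]<100)&(hsv[...,1]>80)&(abs(W-p).max(-1)<180)&(W[...,1]<180)
    P=W[g]
    if len(P)<50: continue
    c=np.median(P,0); u,sv,vt=np.linalg.svd(P-c,full_matrices=False); nn=vt[2]*np.sign(vt[2][2])
    y=np.radians(3);print(n,len(P),'c',c.round(1),'normal',nn.round(3),'min',P.min(0).round(),'max',P.max(0).round())
```

```text
t 12.77 at [473.2  87.1 206.4] z [ 0.618 -0.014 -0.786] x [0.786 0.044 0.617] w 63.2 F [-0.6 -0.4 -0.4]
rot total [0.046 0.104 0.005] rows 2 each [0.023 0.052 0.002]
shift cm total [-5.35  3.31  2.67] rows 2 each [-2.68  1.66  1.33]
[ 0.15630205 -0.88584057  2.46829954 -0.14036843  0.90594756  1.73771253]
side 629 c [535.3  92.9 195.4] normal [0.096 0.049 0.994] min [445.  57. 184.] max [592. 127. 205.]
top 900 c [518.5  89.3 196.6] normal [0.215 0.142 0.966] min [387.  29. 186.] max [592. 147. 355.]
wrist 7018 c [492.8  80.7 201. ] normal [0.093 0.051 0.994] min [447.  57. 194.] max [549. 112. 208.]
```

View pics/side8.png

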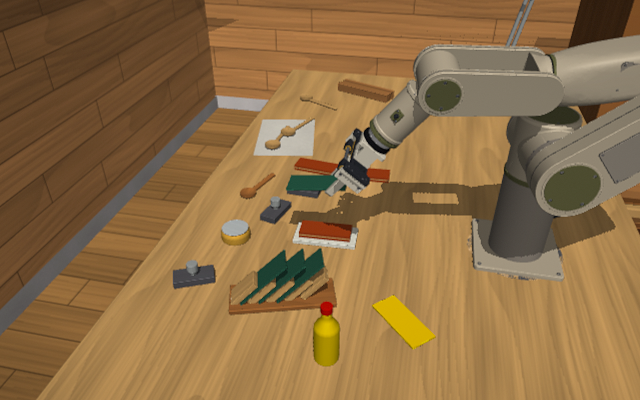

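View pics/wrist8.png

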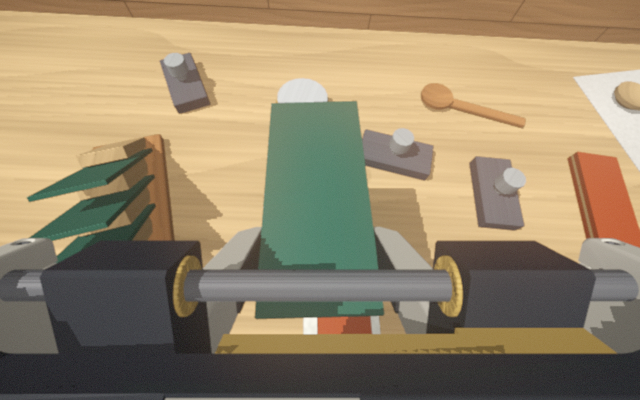

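The sheet is out and held nearly flat, with its far end about 5° low. Joints 2 and 3 are near their limits at this height, so I'll descend while moving to the base.

>>> send_rows(targets=[6,-1.6,1.1,1.9,0.023,0,0,6,-1.6,1.1,1.9,0.023,0,0,6,-1.6,1.1,1.9,0,0,0,6,-1.6,0,1.9,0,0.02,0,6,0,0,0,0,0.02,0,6,0,0,0,0,0.02,0,6,0,0,0,0,0,0])

```text
time_s: 13.5
eef_pos: [507.8, 61.6, 158.5]
orientation: [-0.01, 0.941, 0.029, 0.337]
force: [-0.7, -0.1, 0.0]
gripper_width: 63.0
```

```bash
cat >> h.py <<'E'
def sheetpose(n,p,name=None,ymax=180):
    im=get_image(n)
    if name: save(im,name)
    W=cloud(im); hsv=cv2.cvtColor(im['pixels'],cv2.COLOR_RGB2HSV)
    g=((hsv[...,0]>70)&(hsv[...,0]<100)&(hsv[...,1]>80)&(abs(W-p)[...,:2].max(-1)<180)&(abs(W[...,2]-p[2])<40)&(W[...,1]<ymax)).astype(np.uint8)
    k,l,st,_=cv2.connectedComponentsWithStats(g)
    m=np.isin(l,[i for i in range(1,k) if st[i,4]>60])
    P=W[m]
    if len(P)<50: print(n,'none');return
    c=np.median(P,0); u,sv,vt=np.linalg.svd(P-c,full_matrices=False); nn=vt[2]*np.sign(vt[2][2])
    r=cv2.minAreaRect(P[:,:2].astype(np.float32))
    print(n,len(P),'c',c.round(1),'normal',nn.round(3),'min',P.min(0).round(),'max',P.max(0).round(),'rect',np.round(r[0],1),np.round(r[1]),round(r[2],1))
E
python3 - <<'E'
from h import *
p,R,s=cur()
plan([458.5,53.2,55],3,50)
print(np.round(s['q'],3))
for n in ['side','wrist','top']: sheetpose(n,p,n+'9.png')
E
```

```text
t 13.5 at [507.8  61.6 158.5] z [ 0.634  0.039 -0.772] x [0.771 0.048 0.636] w 63.0 F [-0.7 -0.1  0. ]
rot total [-0.006  0.184  0.007] rows 2 each [-0.003  0.092  0.003]
shift cm total [-11.12   0.58   2.85] rows 4 each [-2.78  0.15  0.71]
[-0.012 -0.744  2.494  0.071  0.706  1.46 ]
side 588 c [570.3  66.8 149.3] normal [0.076 0.012 0.997] min [508.  28. 142.] max [628. 107. 157.] rect [566.1  67.2] [121.  69.] 6.0
wrist 8347 c [530.4  55.3 152.9] normal [0.07  0.017 0.997] min [482.  30. 148.] max [587.  83. 158.] rect [533.7  58.8] [106.  50.] 4.5
top 817 c [555.3  66.2 150.9] normal [0.07  0.017 0.997] min [489.  30. 142.] max [626. 100. 161.] rect [557.3  65.3] [136.  62.] 4.2
```

Joint 3 is against its limit, so pitching outward cannot get the sheet flat at this spot. I'll turn the tool 180° instead, so that it leans from the far side, where reach is ample. First step: pitch back to vertical and raise.

>>> send_rows(targets=[6,0,0,-2.5,0,-0.11,0,6,0,0,-2.5,0,-0.11,0,6,0,0,-2.5,0,-0.11,0,6,0,0,-1,0,-0.11,0,6,0,0,0,0,-0.11,0,6,0,0,0,0,-0.11,0,6,0,0,0,0,0,-0.115,6,0,0,0,0,0,-0.115,6,0,0,0,0,0,-0.115,6,0,0,0,0,0,-0.115,6,0,0,0,0,0,-0.115,6,0,0,0,0,0,-0.115,6,0,0,0,0,0,-0.115,6,0,0,0,0,0,-0.115,6,0,0,0,0,0,-0.115,6,0,0,0,0,0,-0.115,6,0,0,0,0,0,0])

```text
time_s: 15.07
eef_pos: [457.8, 64.3, 240.5]
orientation: [0.001, 0.803, 0.596, -0.001]
force: [0.6, 0.1, -0.3]
gripper_width: 63.4
```

Run:
```python
from h import *
p,R,s=cur()
plan([550.5,58,200],183,0)
print(np.round(s['q'],3))
```

```text
t 15.07 at [457.8  64.3 240.5] z [-0.001 -0.003 -1.   ] x [ 0.289  0.957 -0.003] w 63.4 F [ 0.6  0.1 -0.3]
rot total [-0.003  0.002 -1.916] rows 18 each [-0.     0.    -0.106]
shift cm total [-9.23 -1.11  4.05] rows 3 each [-3.08 -0.37  1.35]
[ 0.031 -0.248  1.858 -0.003  1.533  0.324]
```

>>> send_rows(targets=[6,0,0,0,0,0,-0.12,6,0,0,0,0,0,-0.12,6,0,0,0,0,0,-0.12,6,0,0,0,0,0,-0.12,6,0,0,0,0,0,-0.12,6,0,0,0,0,0,-0.12,6,0,0,0,0,0,-0.12,6,0,0,0,0,0,-0.12,6,0,0,0,0,0,-0.12,6,0,0,0,0,0,-0.12,6,0,0,0,0,0,-0.12,6,0,0,0,0,0,-0.12,6,0,0,0,0,0,-0.12,6,0,0,0,0,0,-0.12,6,0,0,0,0,0,-0.12,6,-2,0,0,0,0,-0.1,6,-2.5,0,0,0,0,0,6,-2.5,0,0,0,0,0,6,-2,0,0,0,0,0,6,0,0,0,0,0,0])

```text
time_s: 16.73
eef_pos: [551.7, 72.9, 262.6]
orientation: [0.013, -0.026, 1.0, -0.002]
force: [1.0, 0.4, -0.8]
gripper_width: 63.8
```

Run:
```python
from h import *
p,R,s=cur()
plan([550.5,58,200],183,45)
print(np.round(s['q'],3))
```

```text
t 16.73 at [551.7  72.9 262.6] z [ 0.026 -0.003 -1.   ] x [-0.998 -0.052 -0.026] w 63.8 F [ 1.   0.4 -0.8]
rot total [-0.005  0.812 -0.002] rows 8 each [-0.001  0.101 -0.   ]
shift cm total [-4.29 -1.48  4.57] rows 2 each [-2.14 -0.74  2.29]
[ 0.042 -0.019  1.609 -0.005  1.526 -1.581]
```

>>> send_rows(targets=[6,0,-0.2,0,0,0.105,0,6,0,-0.2,0,0,0.105,0,6,0,-0.2,0,0,0.105,0,6,0,-0.2,0,0,0.105,0,6,0,-0.2,0,0,0.105,0,6,0,-0.2,0,0,0.105,0,6,0,-0.2,0,0,0.1,0,6,0,0,0,0,0.05,0,6,0,0,0,0,0,0])

```text
time_s: 17.48
eef_pos: [547.1, 60.6, 270.4]
orientation: [-0.383, -0.008, 0.924, -0.015]
force: [0.1, 0.5, -0.9]
gripper_width: 63.4
```

Run:
```python
from h import *
p,R,s=cur()
plan([550.5,58,130],183,45)
print(np.round(s['q'],3))
for n in ['side','top','wrist']: sheetpose(n,p,n+'10.png')
```

```text
t 17.48 at [547.1  60.6 270.4] z [-0.707 -0.034 -0.706] x [-0.707 -0.004  0.708] w 63.4 F [ 0.1  0.5 -0.9]
rot total [ 0.003 -0.001 -0.033] rows 1 each [ 0.003 -0.001 -0.033]
shift cm total [-10.16  -0.28   9.69] rows 5 each [-2.03 -0.06  1.94]
[ 0.027  0.73   0.863 -0.02   2.335 -1.57 ]
side 638 c [486.6  57.9 267.6] normal [0.026 0.004 1.   ] min [423.  25. 263.] max [569.  94. 273.] rect [496.2  60. ] [ 69. 146.] 89.2
top none
wrist 9211 c [499.5  54.9 267.8] normal [0.018 0.008 1.   ] min [425.  26. 265.] max [551.  81. 270.] rect [488.7  52.9] [129.  46.] 9.6
```

View pics/side10.png

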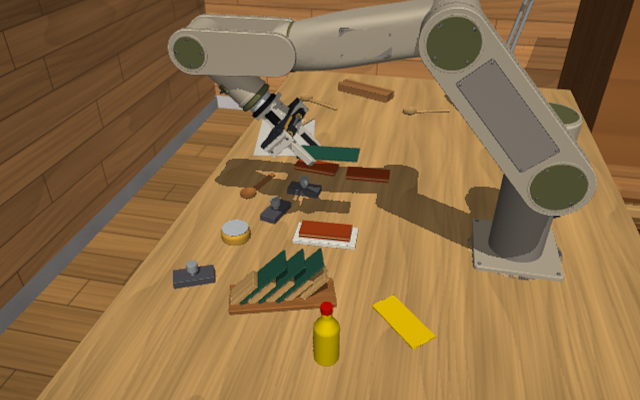

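Now the sheet is flat (tilt 1.5°) and the joints are comfortable. Lowering it over the stack.

>>> send_rows(targets=[6,-2.3,0,2,0,0,0,6,-2.3,0,2,0,0,0,6,-2.3,0,2,0,0,0,6,-2.3,0,2,0,0,0,6,-2,0,2,0,0,0,6,0,0,0,0,0,0,6,0,0,0,0,0,0])

```text
time_s: 18.22
eef_pos: [563.6, 59.6, 134.9]
orientation: [-0.359, -0.008, 0.933, -0.016]
force: [-0.4, -0.4, 0.6]
gripper_width: 63.6
```

```bash
cat >> h.py <<'E'
def sheetedges(n,p,ymax=180,zt=25,yr=60):
    # sheet yaw and centre from long edges, image mask; uses x-binned y extents
    im=get_image(n); W=cloud(im); hsv=cv2.cvtColor(im['pixels'],cv2.COLOR_RGB2HSV)
    g=((hsv[...,0]>70)&(hsv[...,0]<100)&(hsv[...,1]>80)&(abs(W[...,0]-504)<140)&(abs(W[...,1]-p[1])<yr)&(abs(W[...,2]-p[2])<zt))
    P=W[g]
    if len(P)<60: print(n,'none',len(P)); return
    lo=[];hi=[];xs=[]
    for x in np.arange(P[:,0].min()+5,P[:,0].max()-5,8):
        q=P[abs(P[:,0]-x)<4]
        if len(q)<4: continue
        xs.append(x);lo.append(q[:,1].min());hi.append(q[:,1].max())
    xs=np.array(xs);lo=np.array(lo);hi=np.array(hi)
    w=hi-lo; k=w>0.85*np.percentile(w,90)
    if k.sum()<3: print(n,'few'); return
    a=np.polyfit(xs[k],(lo+hi)[k]/2,1)
    print(n,len(P),'yaw %.1f'%np.degrees(np.arctan(a[0])),'x %.1f..%.1f'%(P[:,0].min(),P[:,0].max()),'y@504 %.1f'%np.polyval(a,504.5),'w %.1f'%np.median(w[k]),'z',np.percentile(P[:,2],[5,50,95]).round(1))
E
python3 - <<'E'
from h import *
p,R,s=cur()
plan([553,58,75],183,45)
for n in ['side','top','wrist']: sheetpose(n,p,n+'11.png');sheetedges(n,p)
E
```

```text
t 18.22 at [563.6  59.6 134.9] z [-0.67  -0.035 -0.741] x [-0.742 -0.003  0.671] w 63.6 F [-0.4 -0.4  0.6]
rot total [ 0.001  0.049 -0.036] rows 1 each [ 0.001  0.049 -0.036]
shift cm total [-3.48 -0.1   4.98] rows 2 each [-1.74 -0.05  2.49]
side 684 c [505.5  55.6 129.2] normal [-0.026  0.002  1.   ] min [440.  19. 124.] max [588.  92. 135.] rect [514.1  55.8] [147.  72.] 0.9
side 685 yaw 1.5 x 440.4..588.4 y@504 56.9 w 63.2 z [126.3 129.2 132.2]
top none
top none 0
wrist 5706 c [548.1  56.4 130.4] normal [-0.028  0.012  1.   ] min [492.  30. 128.] max [593.  79. 134.] rect [542.4  54. ] [100.  49.] 2.0
wrist 5884 yaw -1.2 x 478.8..592.8 y@504 57.7 w 51.5 z [128.7 130.2 131.6]
```

View pics/wrist11.png

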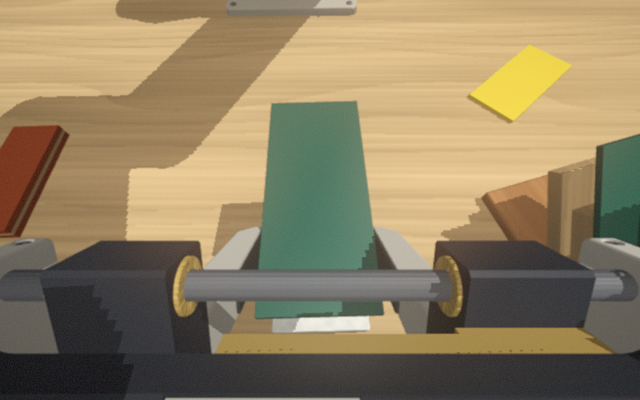

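View pics/side11.png

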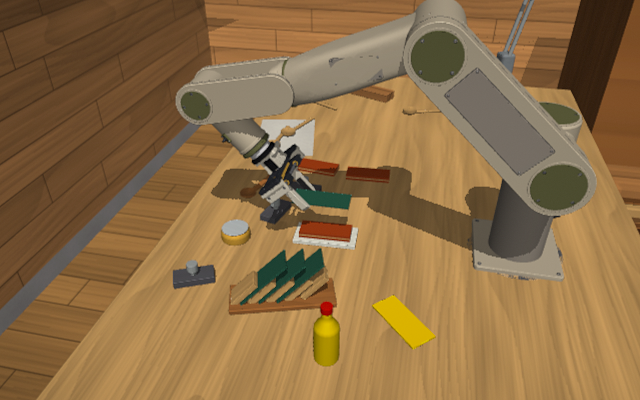

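Run:
```python
from h import *
plan([552,61.5,60],183,43.7)
```

```text
t 18.52 at [564.4  59.5 135. ] z [-0.67  -0.035 -0.742] x [-0.742 -0.003  0.67 ] w 64.1 F [ 0.3  0.6 -0.6]
rot total [ 0.001  0.028 -0.036] rows 1 each [ 0.001  0.028 -0.036]
shift cm total [-4.29  0.27  6.27] rows 3 each [-1.43  0.09  2.09]
```

>>> send_rows(targets=[6,-1.4,0.1,2,0.018,0.028,-0.018,6,-1.4,0.1,2.1,0,0,0,6,-1.4,0,2.1,0,0,0,6,0,0,0,0,0,0,6,0,0,0,0,0,0])

```text
time_s: 18.93
eef_pos: [557.3, 59.3, 66.2]
orientation: [-0.366, -0.019, 0.93, -0.021]
force: [0.3, -0.2, 1.1]
gripper_width: 63.8
```

Run:
```python
from h import *
p,R,s=cur()
plan([552,61.5,45],183,43.7)
for n in ['side','top','wrist']: sheetpose(n,p);sheetedges(n,p)
```

```text
t 18.93 at [557.3  59.3  66.2] z [-0.68  -0.053 -0.731] x [-0.731 -0.021  0.682] w 63.8 F [ 0.3 -0.2  1.1]
rot total [-0.017  0.012 -0.018] rows 1 each [-0.017  0.012 -0.018]
shift cm total [-1.1   0.25  1.89] rows 1 each [-1.1   0.25  1.89]
side 670 c [499.8  53.5  61.3] normal [-0.007 -0.003  1.   ] min [433.  17.  56.] max [583.  92.  67.] rect [508.   54.1] [147.  72.] 3.8
side 666 yaw 4.9 x 432.4..582.9 y@504 57.1 w 64.7 z [58.3 61.  63.9]
top none
top none 0
wrist 7935 c [538.4  54.1  62. ] normal [-0.014  0.012  1.   ] min [480.  29.  60.] max [587.  82.  65.] rect [533.2  53.4] [104.  52.] 4.7
wrist 8103 yaw 1.0 x 471.5..586.9 y@504 55.4 w 51.0 z [60.8 61.9 63.1]
```

>>> send_rows(targets=[6,-0.5,-0.05,0.9,0,0.006,0,6,-0.5,0,0.9,0,0,0,6,0,0,0,0,0,0,6,0,0,0,0,0,0])

```text
time_s: 19.57
eef_pos: [554.0, 57.8, 46.8]
orientation: [-0.366, -0.019, 0.93, -0.021]
force: [-0.6, -0.5, 0.2]
gripper_width: 63.5
```

Run:
```python
from h import *
p,R,s=cur()
plan([552,60,40],183,43.7)
for n in ['side','wrist']: sheetpose(n,p,n+'12.png');sheetedges(n,p)
```

```text
t 19.57 at [554.   57.8  46.8] z [-0.68  -0.053 -0.731] x [-0.731 -0.02   0.682] w 63.5 F [-0.6 -0.5  0.2]
rot total [-0.017  0.012 -0.018] rows 1 each [-0.017  0.012 -0.018]
shift cm total [-0.33  0.23  0.62] rows 1 each [-0.33  0.23  0.62]
side 669 c [495.7  52.8  41.8] normal [-0.011 -0.004  1.   ] min [430.  18.  37.] max [580.  90.  47.] rect [504.7  55.2] [148.  71.] 3.0
side 672 yaw 3.7 x 429.9..579.1 y@504 55.1 w 62.2 z [38.7 41.6 44.6]
wrist 8423 c [534.3  52.5  41.9] normal [-0.011  0.012  1.   ] min [470.  28.  39.] max [583.  80.  45.] rect [525.6  51.5] [111.  52.] 4.8
wrist 8543 yaw -1.7 x 467.4..583.0 y@504 55.4 w 50.8 z [41.1 42.2 43.3]
```

View pics/side12.png

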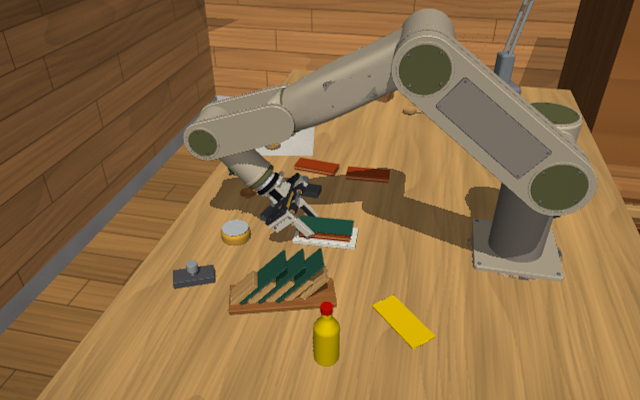

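>>> send_rows(targets=[6,-0.15,-0.22,0.3,0,0.006,0,6,-0.15,0,0.25,0,0,0,6,0,0,0,0,0,0])

```text
time_s: 20.02
eef_pos: [553.4, 55.2, 41.5]
orientation: [-0.368, -0.019, 0.929, -0.021]
force: [-0.5, -0.3, -0.9]
gripper_width: 63.9
```

Run:
```python
from h import *
p,R,s=cur()
plan([552,60,40],183,43.7)
for n in ['side','wrist']: sheetpose(n,p);sheetedges(n,p)
```

```text
t 20.02 at [553.4  55.2  41.5] z [-0.684 -0.053 -0.728] x [-0.728 -0.02   0.685] w 63.9 F [-0.5 -0.3 -0.9]
rot total [-0.017  0.007 -0.018] rows 1 each [-0.017  0.007 -0.018]
shift cm total [-0.02  0.48  0.18] rows 1 each [-0.02  0.48  0.18]
side 666 c [495.9  50.2  36.9] normal [-0.004  0.001  1.   ] min [428.  16.  32.] max [580.  89.  43.] rect [504.2  51.7] [147.  71.] 3.8
side 660 yaw 2.8 x 428.8..579.5 y@504 52.0 w 64.1 z [34.  36.9 39.8]
wrist 8166 c [534.6  49.9  37. ] normal [-0.007  0.011  1.   ] min [472.  26.  35.] max [582.  79.  40.] rect [526.6  50.3] [108.  54.] 4.2
wrist 8361 yaw 5.9 x 460.8..582.6 y@504 48.1 w 50.3 z [36.2 37.2 38.3]
```

With yaw at 183°, tool y is world +y, so I got the sign wrong. Moving back 5 mm, lowering and releasing.

>>> send_rows(targets=[6,-0.05,0.5,0,0,0,0,6,-0.08,0,0.08,0,0,0,6,0,0,0,0,0,0])

```text
time_s: 20.47
eef_pos: [554.1, 60.9, 40.8]
orientation: [-0.368, -0.019, 0.93, -0.021]
force: [-0.0, 0.1, -0.3]
gripper_width: 63.5
```

Run:
```python
from h import *
p,R,s=cur()
plan([552,60,40],183,43.7)
for n in ['side','wrist']: sheetpose(n,p);sheetedges(n,p)
```

```text
t 20.47 at [554.1  60.9  40.8] z [-0.683 -0.053 -0.729] x [-0.729 -0.02   0.684] w 63.5 F [-0.   0.1 -0.3]
rot total [-0.017  0.009 -0.018] rows 1 each [-0.017  0.009 -0.018]
shift cm total [ 0.1  -0.08  0.21] rows 1 each [ 0.1  -0.08  0.21]
side 673 c [496.2  55.5  36.1] normal [-0.005  0.001  1.   ] min [431.  20.  30.] max [579.  92.  43.] rect [504.8  57.5] [146.  69.] 3.7
side 673 yaw 3.2 x 430.1..580.0 y@504 58.8 w 62.6 z [33.6 36.3 39.2]
wrist 8446 c [534.5  56.2  36.2] normal [-0.005  0.011  1.   ] min [468.  31.  34.] max [583.  85.  38.] rect [524.9  55.8] [113.  53.] 4.4
wrist 8622 yaw 2.3 x 464.0..583.1 y@504 56.7 w 52.9 z [35.2 36.2 37.2]
```

>>> send_rows(targets=[6,-0.03,0,0.03,0,0,0,8,0,0,0,0,0,0,8,0,0,0,0,0,0,8,0,0,0,0,0,0,8,0,0,0,0,0,0,8,0,0,-1,0,0,0,8,0,0,-2.5,0,0,0,8,1,0,-3,0,0,0,8,2,-1,-3,0,-0.11,0,9.3,1,-3,-2,0,-0.11,0,9.3,0,-4,0,0,-0.11,0,9.3,0,-4,0,0,-0.11,0,9.3,0,-4,0,0,-0.11,0,9.3,0,-4,0,0,-0.11,0,9.3,0,-4,0,0,-0.11,0,9.3,0,0,0,0,0,0])

```text
time_s: 22.0
eef_pos: [612.6, -181.8, 139.5]
orientation: [0.007, -0.03, 0.999, -0.017]
force: [-1.7, 0.0, 0.3]
gripper_width: 92.8
```

```bash
cat >> h.py <<'E'
def scan(tag):
    for n in ['top','side']:
        im=get_image(n);save(im,n+tag+'.png'); print(n); reds(im,10,130)
        W=cloud(im)
        for d in outline_of(im,'weight_knob'):
            if d['conf']>.5:
                Q=W[d['region']]; Q=Q[~np.isnan(Q[:,0])]; K=Q[(Q[:,2]>46)&(Q[:,2]<56)]
                if len(K)>15: print('weight',np.round(K.mean(0),1),rect(W,d['region']))
E
python3 - <<'E'
from h import *
p,R,s=cur()
plan([436,-291,100],183,0)
print(np.round(s['q'],2))
scan('13')
for n in ['top','side']: sheetedges(n,[504,56,33],zt=8)
E
```

```text
t 22.0 at [ 612.6 -181.8  139.5] z [ 0.015 -0.033 -0.999] x [-0.998 -0.061 -0.013] w 92.8 F [-1.7  0.   0.3]
rot total [-0.034  0.013  0.008] rows 1 each [-0.034  0.013  0.008]
shift cm total [18.21 -9.98  3.95] rows 7 each [ 2.6  -1.43  0.56]
[-0.35  0.28  1.51 -0.03  1.33 -1.98]
top
weight [787.  293.8  51.9] [787.7, 295.1, 20.9, 101.3, 49.3, 25.5, 314.0]
weight [670.8 -24.3  51.8] [671.4, -25.2, 20.4, 98.3, 50.1, 75.4, 316.0]
side
None red [319. 166.] [609.6, -305.1, 18.8, 142.0, 66.7, -9.1, 306.0]
None red [368. 173.] [435.4, -292.1, 18.8, 138.8, 63.6, 3.5, 379.0]
weight [ 614.6 -152.    51.6] [614.7, -154.0, 20.1, 98.5, 55.6, -4.6, 270.0]
weight [784.1 298.2  51.5] [785.4, 296.0, 20.0, 99.0, 56.9, 25.7, 538.0]
weight [667.9 -18.4  51.2] [669.0, -21.6, 20.3, 105.6, 55.2, 76.3, 295.0]
top 726 yaw 4.4 x 432.4..579.7 y@504 56.9 w 58.2 z [30.6 35.4 39.4]
side 748 yaw 4.2 x 431.0..580.7 y@504 58.2 w 63.5 z [32.8 35.7 38.6]
```

View pics/top13.png

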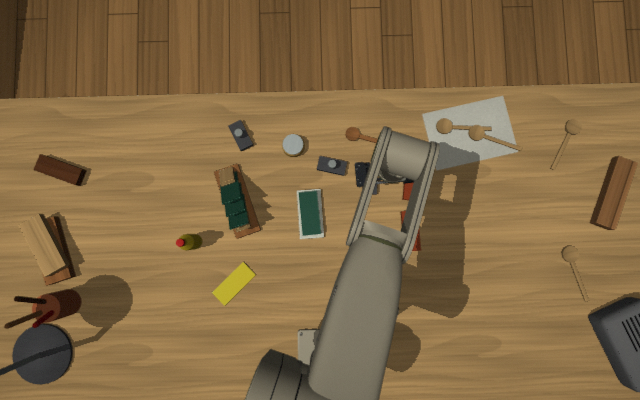

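Sheet 1 covers blank C squarely. Next is blank A at (611,-305), yaw -7°.

>>> send_rows(targets=[9.3,0,-2.5,0.5,-0.017,0.006,0.09,9.3,0,-2.5,0.5,-0.015,0.006,0.09,9.3,0,-2.5,0.5,0,0,0,9.3,0,-2.5,0.5,0,0,0,9.3,0,-1.8,0.5,0,0,0,9.3,0,0,0,0,0,0,9.3,0,0,0,0,0,0])

```text
time_s: 22.88
eef_pos: [617.0, -279.5, 108.7]
orientation: [-0.007, 0.049, 0.999, 0.005]
force: [0.3, 1.0, 0.0]
gripper_width: 93.1
```

Run:
```python
from h import *
plan([610.5,-305.5,28],173,0)
im=get_image('wrist');save(im,'w14.png');reds(im,10,25)
im=get_image('side');reds(im,10,25)
```

```text
t 22.88 at [ 617.  -279.5  108.7] z [-0.013  0.01  -1.   ] x [-0.995  0.097  0.014] w 93.1 F [0.3 1.  0. ]
rot total [ 0.008 -0.014  0.025] rows 1 each [ 0.008 -0.014  0.025]
shift cm total [ 0.33 -2.66  8.07] rows 3 each [ 0.11 -0.89  2.69]
None red [282.  32.] [481.6, -288.0, 18.5, 55.1, 50.4, -87.4, 4341.0]
None red [282. 205.] [604.1, -302.8, 18.6, 121.2, 54.6, -7.5, 6960.0]
None red [317. 165.] [611.0, -303.0, 18.8, 142.0, 63.6, -5.0, 348.0]
None red [368. 173.] [435.7, -291.9, 19.1, 136.7, 65.7, 2.9, 382.0]
```

View pics/w14.png

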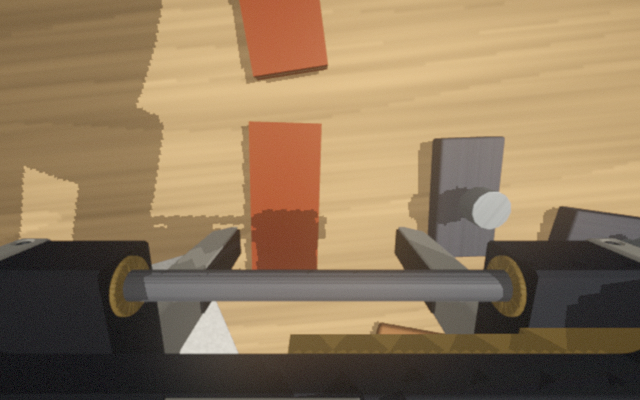

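The wrist view shows blank A at column 283, about 26 mm left of the jaw centre. Shifting and descending.

>>> send_rows(targets=[9.3,0.2,-1.3,0,0.008,-0.012,0.025,9.3,0.1,-1.3,0,0,0,0,9.3,0,0,2.2,0,0,0,9.3,0,0,2.2,0,0,0,9.3,0,0,1.5,0,0,0,9.3,0,0,0,0,0,0,9.3,0,0,0,0,0,0])

```text
time_s: 23.57
eef_pos: [614.2, -305.9, 53.0]
orientation: [0.003, 0.059, 0.998, -0.003]
force: [-0.3, -0.6, 0.0]
gripper_width: 93.0
```

Run:
```python
from h import *
plan([611,-305,28],173,0)
```

```text
t 23.57 at [ 614.2 -305.9   53. ] z [ 0.005 -0.005 -1.   ] x [-0.993  0.118 -0.006] w 93.0 F [-0.3 -0.6  0. ]
rot total [-0.005  0.006  0.004] rows 1 each [-0.005  0.006  0.004]
shift cm total [0.33 0.05 2.5 ] rows 1 each [0.33 0.05 2.5 ]
```

>>> send_rows(targets=[9.3,0.3,0,1.2,-0.005,0.006,0,9.3,0,0,1.2,0,0,0,9.3,0,0,0,0,0,0,7,0,0,0,0,0,0,7,0,0,0,0,0,0])

```text
time_s: 23.98
eef_pos: [612.3, -307.1, 30.4]
orientation: [0.002, 0.059, 0.998, -0.001]
force: [-0.1, -0.8, -0.4]
gripper_width: 83.9
```

Run:
```python
from h import *
plan([611,-305,28],173,0)
```

```text
t 23.98 at [ 612.3 -307.1   30.4] z [ 0.003 -0.001 -1.   ] x [-0.993  0.118 -0.003] w 83.9 F [-0.1 -0.8 -0.4]
rot total [-0.001  0.003  0.004] rows 1 each [-0.001  0.003  0.004]
shift cm total [0.16 0.2  0.24] rows 1 each [0.16 0.2  0.24]
```

>>> send_rows(targets=[7,0.1,0.15,0.2,0,0.003,0,5,0,0,0,0,0,0,5,0,0,0,0,0,0,5,0,0,0,0,0,0,5,0,0,0,0,0,0,5,0,0,0,0,0,0,5,0,0,0,0,0,0], squeeze=30)

```text
time_s: 24.57
eef_pos: [612.7, -305.7, 30.3]
orientation: [0.001, 0.059, 0.998, -0.001]
force: [-0.3, 0.5, -0.7]
gripper_width: 55.9
```

Run:
```python
from h import *
plan([611,-305,120],173,0)
```

```text
t 24.57 at [ 612.7 -305.7   30.3] z [ 0.002 -0.003 -1.   ] x [-0.993  0.117 -0.002] w 55.9 F [-0.3  0.5 -0.7]
rot total [-0.002  0.002  0.005] rows 1 each [-0.002  0.002  0.005]
shift cm total [ 0.18  0.05 -8.97] rows 3 each [ 0.06  0.02 -2.99]
```

>>> send_rows(targets=[5,0,0,-3,0,0,0,5,0,0,-3,0,0,0,5,0,0,-3,0,0,0,5,0,0,-1,0,0,-0.085,5,0,0,0,0,0,-0.085,5,0,0,0,0,0,0])

```text
time_s: 25.07
eef_pos: [610.6, -304.3, 132.0]
orientation: [-0.001, -0.029, 1.0, 0.0]
force: [0.5, -0.0, -0.7]
gripper_width: 55.7
```

Run:
```python
from h import *
plan([506,55.5,110],183,0)
```

```text
t 25.07 at [ 610.6 -304.3  132. ] z [-0.003  0.    -1.   ] x [-0.998 -0.059  0.003] w 55.7 F [ 0.5 -0.  -0.7]
rot total [ 0.    -0.003  0.006] rows 1 each [ 0.    -0.003  0.006]
shift cm total [ 8.56 36.48  2.2 ] rows 11 each [0.78 3.32 0.2 ]
```

>>> send_rows(targets=[5,0.8,3.2,0,0,0,0,5,0.8,3.2,0,0,0,0,5,0.8,3.2,0,0,0,0,5,0.8,3.2,0.2,0,0,0,5,0.8,3.2,0.2,0,0,0,5,0.8,3.2,0.2,0,0,0,5,0.8,3.2,0.2,0,0,0,5,0.8,3.2,0.2,0,0,0,5,0.7,3.2,0.2,0,0,0,5,0.7,3.2,0.2,0,0,0,5,0.4,2.5,0.2,0,0,0,5,0,0,0,0,0,0,5,0,0,0,0,0,0])

```text
time_s: 26.15
eef_pos: [503.6, 49.4, 107.8]
orientation: [-0.005, -0.008, 1.0, 0.0]
force: [0.6, -0.7, -0.2]
gripper_width: 56.0
```

Run:
```python
from h import *
plan([506,55.5,75],183,0)
```

```text
t 26.15 at [503.6  49.4 107.8] z [-0.01   0.001 -1.   ] x [-1.    -0.016  0.01 ] w 56.0 F [ 0.6 -0.7 -0.2]
rot total [ 0.001 -0.01  -0.036] rows 1 each [ 0.001 -0.01  -0.036]
shift cm total [-0.27  0.6   3.28] rows 1 each [-0.27  0.6   3.28]
```

>>> send_rows(targets=[5,-0.2,0.5,1,0,-0.01,-0.034,5,0,0,1,0,0,0,5,0,0,1,0,0,0,5,0,0,0,0,0,0,5,0,0,0,0,0,0])

```text
time_s: 26.57
eef_pos: [505.6, 51.3, 75.1]
orientation: [-0.001, -0.021, 1.0, -0.0]
force: [0.9, -0.1, -1.7]
gripper_width: 55.4
```

Run:
```python
from h import *
plan([506,55.5,66],183,0)
im=get_image('side'); reds(im,40,90);save(im,'s15.png')
im=get_image('wrist'); reds(im,40,90);save(im,'w15.png')
```

```text
t 26.57 at [505.6  51.3  75.1] z [-0.001 -0.    -1.   ] x [-0.999 -0.042  0.001] w 55.4 F [ 0.9 -0.1 -1.7]
rot total [-0.    -0.001 -0.01 ] rows 1 each [-0.    -0.001 -0.01 ]
shift cm total [-0.06  0.41  0.91] rows 1 each [-0.06  0.41  0.91]
None red [309. 218.] [546.4, 57.1, 63.9, 62.5, 52.4, -86.7, 198.0]
None red [340. 220.] [466.0, 52.0, 63.9, 64.4, 60.4, 4.8, 288.0]
None red [314. 207.] [476.4, 51.9, 63.6, 81.2, 55.9, 1.8, 11989.0]
None red [317. 318.] [548.8, 54.4, 63.4, 54.9, 22.8, -87.0, 2861.0]
```

View pics/w15.png

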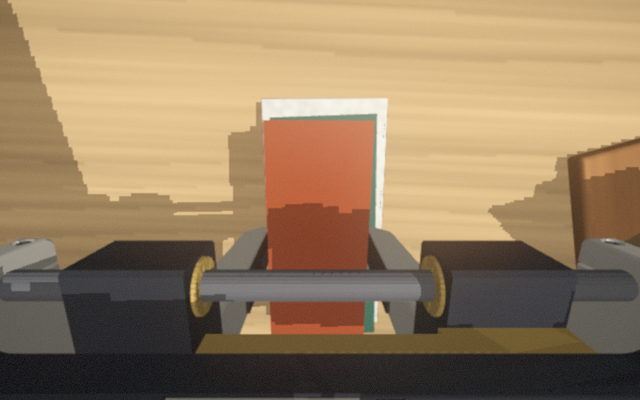

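The blank is above the sheet and needs 4 mm to +y (image right) and about 10 mm down.

>>> send_rows(targets=[5,0,0.4,0.35,0,0,-0.01,5,0,0,0.35,0,0,0,5,0,0,0.2,0,0,0,5,0,0,0,0,0,0,5,0,0,0,0,0,0])

```text
time_s: 27.08
eef_pos: [506.8, 55.1, 66.9]
orientation: [0.001, -0.026, 1.0, -0.0]
force: [-0.5, -1.4, -0.9]
gripper_width: 55.5
```

Run:
```python
from h import *
plan([506,55.5,66],183,0)
im=get_image('side'); reds(im,40,90)
im=get_image('wrist'); reds(im,40,90)
```

```text
t 27.08 at [506.8  55.1  66.9] z [ 0.001 -0.    -1.   ] x [-0.999 -0.051 -0.001] w 55.5 F [-0.5 -1.4 -0.9]
rot total [-0.     0.001 -0.001] rows 1 each [-0.     0.001 -0.001]
shift cm total [0.07 0.05 0.09] rows 1 each [0.07 0.05 0.09]
None red [308. 221.] [547.6, 56.6, 55.6, 60.9, 54.7, -85.2, 206.0]
None red [339. 223.] [467.5, 54.0, 55.9, 66.6, 62.7, 0.6, 285.0]
None red [314. 208.] [478.6, 55.5, 55.5, 79.8, 55.8, 2.5, 11765.0]
None red [317. 318.] [550.5, 58.7, 55.5, 55.0, 23.1, -86.9, 2866.0]
```

>>> send_rows(targets=[5,0,0,0.2,0,0,0,5,0,0,0,0,0,0,7.5,0,0,0,0,0,0,7.5,0,0,0,0,0,0,7.5,0,0,0,0,0,0,7.5,0,0,0,0,0,0,7.5,0,0,-1,0,0,0,7.5,0,0,-3,0,0,0,9.3,0,0,-4,0,0,0,9.3,2,4,-3,0,0,-0.06,9.3,2,4,-1,0,0,-0.06,9.3,2,4,0,0,0,-0.06,9.3,0,0,0,0,0,-0.06,9.3,0,0,0,0,0,0])

```text
time_s: 28.35
eef_pos: [439.8, 159.9, 190.7]
orientation: [0.004, -0.149, 0.989, 0.001]
force: [0.1, -0.4, -0.7]
gripper_width: 93.0
```

Run:
```python
from h import *
plan([485,288,165],197.5,0)
scan('16')
im=get_image('wrist');save(im,'w16.png')
```

```text
t 28.35 at [439.8 159.9 190.7] z [ 0.007  0.004 -1.   ] x [-0.956 -0.294 -0.008] w 93.0 F [ 0.1 -0.4 -0.7]
rot total [ 0.001  0.008 -0.007] rows 1 each [ 0.001  0.008 -0.007]
shift cm total [-8.16 10.85  2.57] rows 4 each [-2.04  2.71  0.64]
top
None red [310. 212.] [506.6, 55.3, 53.5, 137.7, 54.0, 3.0, 586.0]
None red [411. 230.] [436.4, -291.6, 18.4, 136.7, 56.2, 2.6, 585.0]
weight [787.3 294.   52. ] [787.7, 294.5, 20.4, 100.6, 50.4, 25.6, 311.0]
weight [ 618.2 -156.8   51.6] [618.5, -156.9, 20.8, 99.9, 49.6, -2.2, 310.0]
weight [670.9 -24.2  52.3] [670.8, -25.1, 20.7, 97.7, 50.6, 75.2, 306.0]
side
None red [373. 173.] [419.4, -289.7, 19.1, 104.0, 63.9, 3.0, 284.0]
None red [323. 222.] [504.8, 55.5, 53.8, 140.4, 63.6, 2.0, 597.0]
weight [668.  -20.7  51.6] [668.9, -22.1, 20.6, 104.8, 52.1, 76.7, 294.0]
weight [ 613.4 -149.8   51.2] [613.5, -155.9, 20.7, 98.0, 61.0, -3.5, 271.0]
weight [783.9 299.3  51.6] [785.7, 296.4, 20.4, 99.4, 55.9, 27.1, 535.0]
```

View pics/w16.png

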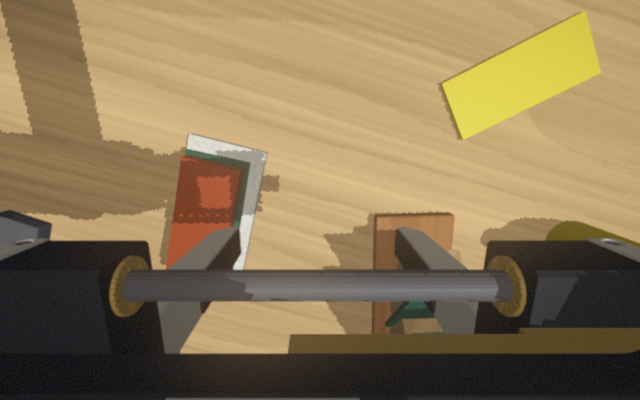

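View pics/top16.png

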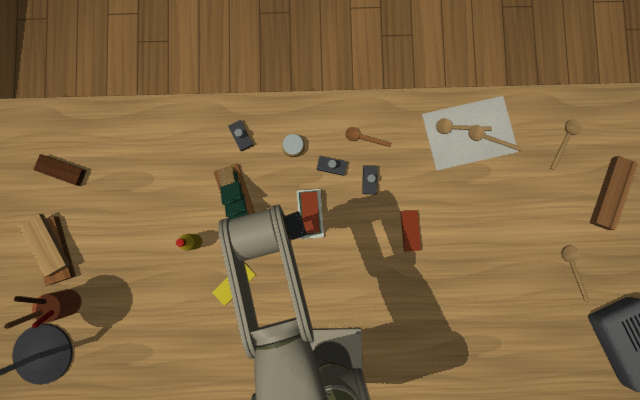

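>>> send_rows(targets=[9.3,-2.2,2.7,0.5,0,0.008,-0.007,9.3,-2.2,2.7,0.5,0,0,0,9.3,-2.2,2.7,0.5,0,0,0,9.3,-1.5,2.2,0.5,0,0,0,9.3,0,0,0,0,0,0,9.3,0,0,0,0,0,0])

```text
time_s: 29.1
eef_pos: [492.9, 276.5, 162.8]
orientation: [-0.005, -0.137, 0.99, -0.001]
force: [-1.0, -0.1, 0.3]
gripper_width: 92.7
```

Run:
```python
from h import *
plan([488.5,287.5,106],197.5,0)
import fit
for n in ['side','top']: 
    im=get_image(n); fit.fit(im,n)
im=get_image('wrist');save(im,'w17.png')
```

```text
t 29.1 at [492.9 276.5 162.8] z [-0.01  -0.004 -1.   ] x [-0.962 -0.272  0.011] w 92.7 F [-1.  -0.1  0.3]
rot total [-0.001 -0.011 -0.03 ] rows 1 each [-0.001 -0.011 -0.03 ]
shift cm total [0.09 1.19 5.68] rows 2 each [0.04 0.59 2.84]
side 1593 cost 1.14 yaw 17.5 off 431.0
2 460 u min 528.5 z max 122.5 v [101.8 163.6] off 460.8
   edge mid xy 464.2 285.5
3 538 u min 569.0 z max 122.1 v [ 97.9 162.9] off 490.2
   edge mid xy 503.4 295.5
4 595 u min 609.8 z max 122.7 v [ 97.4 162.2] off 520.1
   edge mid xy 542.5 307.1
top 176 cost 1.53 yaw 20.0 off 465.0
3 144 u min 616.8 z max 122.6 v [67.  99.3] off 524.3
   edge mid xy 551.2 289.1
```

View pics/w17.png

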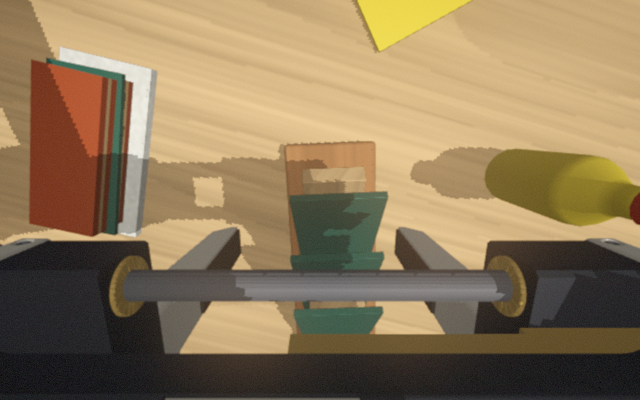

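The sheets are centred at column 337 against a jaw centre of 317, so about +1.2 cm in tool y, which matches the plan.

>>> send_rows(targets=[9.3,0.05,0.6,0,0,-0.01,-0.015,9.3,0,0.6,0,0,0,-0.012,9.3,0,0,2,0,0,0,9.3,0,0,2,0,0,0,9.3,0,0,1.2,0,0,0,9.3,0,0,0,0,0,0,9.3,0,0,0,0,0,0])

```text
time_s: 29.83
eef_pos: [489.8, 285.4, 114.6]
orientation: [0.005, -0.15, 0.989, 0.0]
force: [0.2, 0.2, -0.8]
gripper_width: 93.0
```

Run:
```python
from h import *
plan([488.5,287.5,106],197.5,0)
```

```text
t 29.83 at [489.8 285.4 114.6] z [ 0.009  0.002 -1.   ] x [-0.955 -0.297 -0.009] w 93.0 F [ 0.2  0.2 -0.8]
rot total [-0.     0.009 -0.004] rows 1 each [-0.     0.009 -0.004]
shift cm total [0.07 0.24 0.86] rows 1 each [0.07 0.24 0.86]
```

>>> send_rows(targets=[9.3,0,0.2,0.4,0,0.008,0,9.3,0,0,0.4,0,0,0,6,0,0,0,0,0,0,6,0,0,0,0,0,0,6,0,0,0,0,0,0,6,0,0,0,0,0,0,6,0,0,0,0,0,0,6,0,0,0,0,0,0])

```text
time_s: 30.5
eef_pos: [491.3, 288.5, 110.3]
orientation: [0.003, -0.15, 0.989, 0.001]
force: [-0.6, 0.1, -1.1]
gripper_width: 63.7
```

Run:
```python
from h import *
plan([488.5,287.5,106],197.5,0)
im=get_image('side');save(im,'s18.png')
```

```text
t 30.5 at [491.3 288.5 110.3] z [ 0.005  0.002 -1.   ] x [-0.955 -0.297 -0.006] w 63.7 F [-0.6  0.1 -1.1]
rot total [ 0.     0.006 -0.004] rows 1 each [ 0.     0.006 -0.004]
shift cm total [ 0.3  -0.01  0.43] rows 1 each [ 0.3  -0.01  0.43]
```

View pics/s18.png

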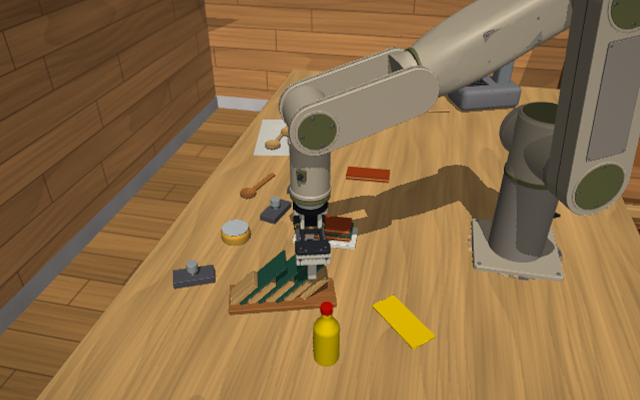

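>>> send_rows(targets=[6,1,0,-1,0,0,0,6,1,0,-1,0,0,0,6,1,0,-1,0,0,0,6,1,0,-1,0,0,0,6,0,0,0,0,0,0])

```text
time_s: 30.97
eef_pos: [452.0, 275.9, 150.9]
orientation: [0.003, -0.15, 0.989, 0.001]
force: [-0.3, 0.3, -0.4]
gripper_width: 63.8
```

Run:
```python
from h import *
p,R,s=cur()
d=p-np.array([491.3,288.5,110.3]); y=np.radians(17.5)
print('u',d@[np.cos(y),np.sin(y),0],'v',d@[-np.sin(y),np.cos(y),0],'z',d[2],s['gripper_width'],s['force'])
```

```text
u -41.24033444814572 v -0.16946226229720893 z 40.62113318666654 63.76773476290268 [-0.32718643  0.27866701 -0.44021046]
```

>>> send_rows(targets=[6,1,0,-1,0,0,0,6,1,0,-1,0,0,0,6,1,0,-1,0,0,0,6,1,0,-1.2,0,0,0,6,0,0,-3,0,0,0,6,0,0,-3,0,0,0,6,0,0,0,0,0,0])

```text
time_s: 31.55
eef_pos: [411.1, 262.6, 252.2]
orientation: [0.001, -0.15, 0.989, -0.0]
force: [-0.1, 0.3, 1.3]
gripper_width: 63.2
```

Run:
```python
from h import *
plan([540,60,265],197.5,0)
im=get_image('side');save(im,'s19.png')
```

```text
t 31.55 at [411.1 262.6 252.2] z [ 0.001 -0.    -1.   ] x [-0.955 -0.296 -0.001] w 63.2 F [-0.1  0.3  1.3]
rot total [-0.001  0.001 -0.004] rows 1 each [-0.001  0.001 -0.004]
shift cm total [ -6.2  -23.2   -1.28] rows 7 each [-0.89 -3.31 -0.18]
```

View pics/s19.png

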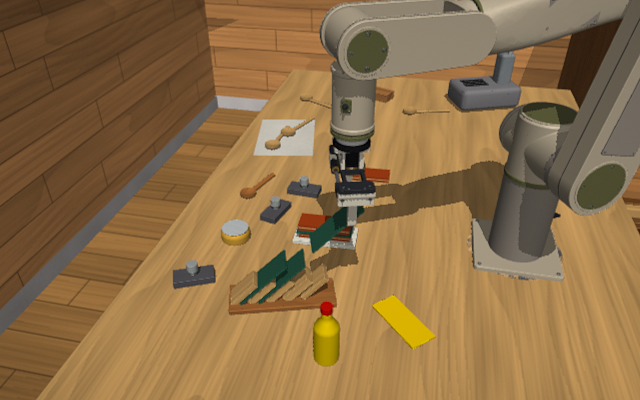

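Sheet 2 is out. Moving across to the base, then the half turn.

>>> send_rows(targets=[6,-0.9,-3.3,-0.2,0,0,0,6,-0.9,-3.3,-0.2,0,0,0,6,-0.9,-3.3,-0.2,0,0,0,6,-0.9,-3.3,-0.2,0,0,0,6,-0.9,-3.3,-0.2,0,0,0,6,-0.9,-3.3,-0.2,0,0,0,6,-0.9,-3.3,0,0,0,0,6,0,0,0,0,0,0.12,6,0,0,0,0,0,0.12,6,0,0,0,0,0,0.12,6,0,0,0,0,0,0.12,6,0,0,0,0,0,0.12,6,0,0,0,0,0,0.12,6,0,0,0,0,0,0.12,6,0,0,0,0,0,0.12,6,0,0,0,0,0,0.12,6,0,0,0,0,0,0.12,6,0,0,0,0,0,0.12,6,0,0,0,0,0,0.12,6,0,0,0,0,0,0.12])

```text
time_s: 33.27
eef_pos: [542.0, 47.6, 227.1]
orientation: [-0.013, 0.608, 0.794, -0.011]
force: [1.0, -0.8, -0.7]
gripper_width: 63.9
```

Run:
```python
from h import *
plan([552,58,265],3,0); print(np.round(sense()['q'],2))
```

```text
t 33.27 at [542.   47.6 227.1] z [-0.033 -0.002 -0.999] x [-0.261  0.965  0.007] w 63.9 F [ 1.  -0.8 -0.7]
rot total [-0.03   0.024  1.782] rows 17 each [-0.002  0.001  0.105]
shift cm total [ 1.06 -0.99 -3.79] rows 2 each [ 0.53 -0.49 -1.9 ]
[-0.01  0.02  1.64 -0.    1.52 -0.27]
```

>>> send_rows(targets=[6,0,0,-1,0,0,0.12,6,0,0,-1,0,0,0.12,6,0,0,-1,0,0,0.12,6,0,0,0,0,0,0.12,6,0,0,0,0,0,0.12,6,0,0,0,0,0,0.12,6,0,0,0,0,0,0.12,6,0,0,0,0,0,0.12,6,0,0,0,0,0,0.12,6,0,0,0,0,0,0.12,6,0,0,0,0,0,0.12,6,0,0,0,0,0,0.12,6,0,0,0,0,0,0.12,6,0,0,0,0,0,0.12,6,0,0,0,0,0,0.09,6,0,0,0,0,0,0])

```text
time_s: 34.6
eef_pos: [538.8, 46.0, 227.2]
orientation: [0.001, 0.999, -0.008, -0.033]
force: [-0.0, 0.4, -1.1]
gripper_width: 63.6
```

Run:
```python
from h import *
plan([552,58,250],3,-45); print(np.round(sense()['q'],2))
```

```text
t 34.6 at [538.8  46.  227.2] z [-0.066 -0.002 -0.998] x [ 0.998 -0.016 -0.066] w 63.6 F [-0.   0.4 -1.1]
rot total [-0.026 -0.719 -0.065] rows 7 each [-0.004 -0.103 -0.009]
shift cm total [-0.63 -1.13 -2.59] rows 1 each [-0.63 -1.13 -2.59]
[-0.01  0.04  1.61 -0.    1.55  1.58]
```

>>> send_rows(targets=[6,0,-0.2,-1,0,0,-0.065,6,0,-0.2,-0.5,0,-0.105,0,6,0,-0.2,-0.5,0,-0.105,0,6,0,-0.2,0,0,-0.105,0,6,0,-0.2,0,0,-0.105,0,6,0,-0.2,0,0,-0.105,0,6,0,0,0,0,-0.105,0,6,0,0,0,0,-0.08,0,6,0,0,0,0,0,0,6,0,0,0,0,0,0])

```text
time_s: 35.43
eef_pos: [536.7, 58.0, 233.4]
orientation: [0.007, 0.916, 0.04, -0.399]
force: [-0.7, -0.4, 0.7]
gripper_width: 63.9
```

Run:
```python
from h import *
p,R,s=cur()
plan([552,58,100],3,-45); print(np.round(sense()['q'],2))
for n in ['side','wrist']: sheetpose(n,p,n+'20.png');sheetedges(n,p)
```

```text
t 35.43 at [536.7  58.  233.4] z [-0.73  -0.045 -0.682] x [ 0.679  0.068 -0.731] w 63.9 F [-0.7 -0.4  0.7]
rot total [0.006 0.035 0.032] rows 1 each [0.006 0.035 0.032]
shift cm total [10.52  0.08  8.35] rows 4 each [2.63 0.02 2.09]
[ 0.03  0.75  0.92 -0.03  2.29  1.5 ]
side 575 c [470.7  52.4 229.1] normal [ 0.062 -0.031  0.998] min [408.  17. 222.] max [552.  92. 235.] rect [480.3  54. ] [138.  71.] 6.8
side 579 yaw 5.8 x 408.4..555.1 y@504 56.8 w 63.6 z [224.  228.5 232.6]
wrist 1966 c [514.   48.6 226.8] normal [ 0.059 -0.025  0.998] min [493.  26. 224.] max [544.  88. 229.] rect [518.2  57.8] [49. 61.] 3.8
wrist 2060 yaw 4.5 x 493.8..551.7 y@504 56.9 w 61.6 z [226.7 228.3 229.8]
```

View pics/side20.png

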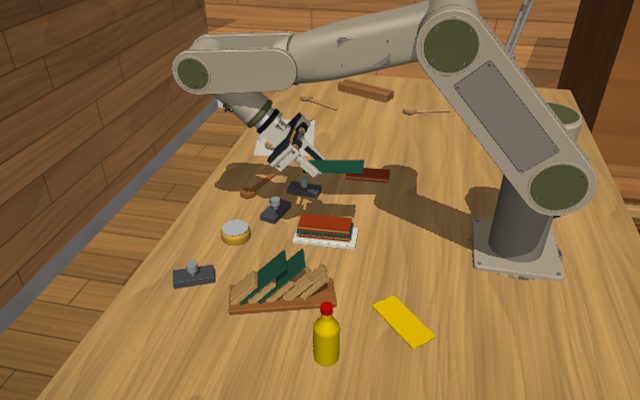

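>>> send_rows(targets=[6,0,0,0,0.013,0.058,0.05,6,2,0,1.6,0,0,0,6,2,0,1.6,0,0,0,6,2,0,1.6,0,0,0,6,2,0,1.6,0,0,0,6,2,0,1.5,0,0,0,6,1.5,0,1,0,0,0,6,0,0,0,0,0,0,6,0,0,0,0,0,0])

```text
time_s: 36.38
eef_pos: [569.9, 57.7, 111.9]
orientation: [0.009, 0.939, 0.014, -0.343]
force: [0.5, 0.3, 0.2]
gripper_width: 63.7
```

Run:
```python
from h import *
p,R,s=cur()
plan([557.5,58,65],3,-43)
for n in ['side','wrist']: sheetpose(n,p,n+'21.png');sheetedges(n,p)
```

```text
t 36.38 at [569.9  57.7 111.9] z [-0.644 -0.027 -0.764] x [ 0.764  0.02  -0.645] w 63.7 F [0.5 0.3 0.2]
rot total [-0.007 -0.049 -0.02 ] rows 1 each [-0.007 -0.049 -0.02 ]
shift cm total [ 2.29 -0.1   4.27] rows 2 each [ 1.15 -0.05  2.14]
side 652 c [508.7  53.5 100. ] normal [-0.059 -0.014  0.998] min [444.  19.  92.] max [594.  92. 107.] rect [518.8  55.9] [146.  71.] 3.4
side 650 yaw 2.6 x 445.5..594.6 y@504 55.5 w 62.9 z [ 95.8 100.2 105.1]
wrist 2930 c [560.5  52.9 103.1] normal [-0.062 -0.006  0.998] min [530.  27. 101.] max [596.  81. 106.] rect [562.7  53.8] [54. 66.] 89.9
wrist 3042 yaw -9.7 x 529.8..595.7 y@504 62.5 w 55.2 z [101.4 103.2 105. ]
```

View pics/side21.png

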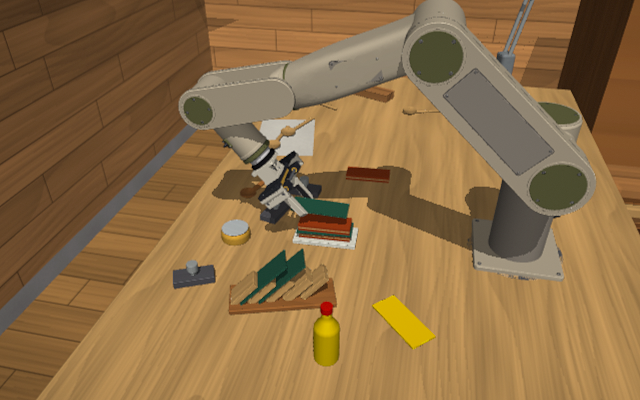

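>>> send_rows(targets=[6,0,-0.15,0,0,-0.06,0,6,0.4,0,1.2,0,0,0,6,0.4,0,1.2,0,0,0,6,0.4,0,1.2,0,0,0,6,0,0,0,0,0,0,6,0,0,0,0,0,0])

```text
time_s: 37.08
eef_pos: [554.7, 58.5, 80.9]
orientation: [0.01, 0.93, 0.014, -0.368]
force: [1.2, -0.3, 0.0]
gripper_width: 63.8
```

Run:
```python
from h import *
p,R,s=cur()
plan([553,58,65],3,-43)
for n in ['side','wrist']: sheetpose(n,p);sheetedges(n,p)
```

```text
t 37.08 at [554.7  58.5  80.9] z [-0.685 -0.028 -0.728] x [ 0.728  0.019 -0.685] w 63.8 F [ 1.2 -0.3  0. ]
rot total [-0.008  0.004 -0.019] rows 1 each [-0.008  0.004 -0.019]
shift cm total [0.96 0.04 1.28] rows 1 each [0.96 0.04 1.28]
side 649 c [492.1  54.3  72.2] normal [-0.006 -0.011  1.   ] min [427.  20.  67.] max [577.  92.  79.] rect [501.7  57.3] [148.  69.] 2.4
side 652 yaw 1.6 x 426.4..577.1 y@504 56.2 w 63.2 z [69.1 72.1 74.7]
wrist 3645 c [549.4  54.2  72.3] normal [-0.007 -0.004  1.   ] min [513.  28.  71.] max [581.  85.  73.] rect [546.9  56.7] [67. 58.] 0.0
wrist 3651 yaw -5.6 x 513.9..581.3 y@504 59.7 w 55.3 z [72.  72.5 73. ]
```

>>> send_rows(targets=[6,0.5,-0.1,0.36,-0.012,0,-0.012,6,0.5,0,0.36,0,0,0,6,0,0,0,0,0,0,6,0,0,0,0,0,0])

```text
time_s: 37.62
eef_pos: [559.4, 59.7, 69.7]
orientation: [0.013, 0.93, 0.023, -0.366]
force: [1.3, -0.3, -0.0]
gripper_width: 63.3
```

Run:
```python
from h import *
p,R,s=cur()
plan([553,58,65],3,-43)
for n in ['side','wrist']: sheetpose(n,p);sheetedges(n,p)
```

```text
t 37.62 at [559.4  59.7  69.7] z [-0.68  -0.042 -0.732] x [ 0.731  0.032 -0.682] w 63.3 F [ 1.3 -0.3 -0. ]
rot total [ 0.006 -0.    -0.006] rows 1 each [ 0.006 -0.    -0.006]
shift cm total [-0.16  0.14  0.79] rows 1 each [-0.16  0.14  0.79]
side 747 c [497.4  58.1  60.4] normal [0.002 0.211 0.977] min [430.  20.  32.] max [583.  95.  66.] rect [506.7  57.6] [151.  70.] 2.3
side 650 yaw 2.2 x 429.8..584.0 y@504 56.6 w 63.0 z [57.8 60.5 63.6]
wrist 3761 c [553.9  56.2  60.9] normal [-0.012 -0.004  1.   ] min [518.  28.  60.] max [585.  86.  62.] rect [551.6  57.6] [67. 57.] 1.5
wrist 3716 yaw -3.0 x 518.3..585.3 y@504 60.5 w 61.0 z [60.5 61.  61.6]
```

>>> send_rows(targets=[6,0,0,0.25,0,0,0,6,0,0,0,0,0,0,8,0,0,0,0,0,0,8,0,0,0,0,0,0,8,0,0,0,0,0,0,8,0,0,0,0,0,0,8,0,0,-1,0,0,0,8,0,0,-2.5,0,0,0,8,-1,0,-3,0,0,0,8,-2,1,-3,0,0.11,0,9.3,-3,3,-1,0,0.11,0,9.3,-3,4,0,0,0.11,0,9.3,-3,4,0,0,0.11,0,9.3,-3,4,0,0,0.11,0,9.3,-3,4,0,0,0.11,0,9.3,-2,4,0,0,0.08,0,9.3,0,0,0,0,0,0])

```text
time_s: 39.23
eef_pos: [493.2, -137.5, 206.9]
orientation: [0.007, 0.998, 0.027, -0.049]
force: [-0.2, 1.0, 0.1]
gripper_width: 93.0
```

Run:
```python
from h import *
plan([436.3,-291.5,110],2.7,0)
scan('22')
for n in ['top','side']: sheetedges(n,[504,56,58],zt=8)
```

```text
t 39.23 at [ 493.2 -137.5  206.9] z [-0.098 -0.017 -0.995] x [ 0.994  0.054 -0.098] w 93.0 F [-0.2  1.   0.1]
rot total [0.012 0.098 0.008] rows 1 each [0.012 0.098 0.008]
shift cm total [-6.41 15.11  9.69] rows 6 each [-1.07  2.52  1.61]
top
weight [671.  -24.7  52.2] [671.1, -24.8, 20.9, 99.4, 49.1, 76.8, 306.0]
weight [787.3 294.1  51.9] [788.0, 294.6, 20.8, 101.1, 50.2, 25.6, 292.0]
side
None red [368. 173.] [434.8, -290.6, 18.9, 137.7, 65.3, 3.6, 388.0]
weight [ 613.8 -149.7   52. ] [615.2, -151.4, 20.4, 101.2, 60.7, -1.2, 276.0]
weight [784.  298.7  51.7] [785.6, 297.8, 20.1, 97.4, 53.7, 23.0, 506.0]
weight [668.6 -20.   51.4] [669.1, -21.7, 20.6, 109.1, 52.8, 76.4, 295.0]
top 777 yaw 4.4 x 432.5..580.8 y@504 55.7 w 57.4 z [54.2 58.6 62.8]
side 756 yaw 4.0 x 428.4..580.1 y@504 57.4 w 62.6 z [56.  58.8 61.7]
```

View pics/side22.png

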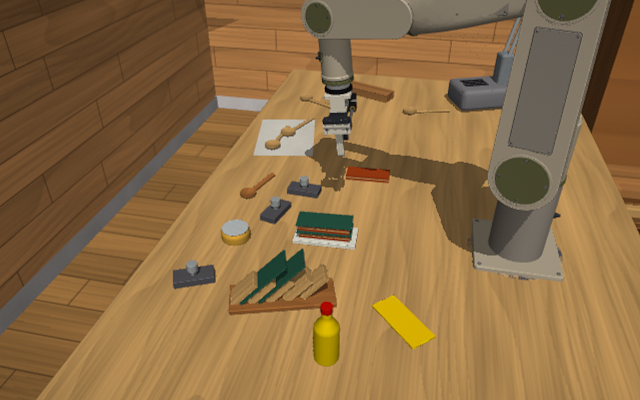

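Two layers stand squarely. Next is the last blank, B.

>>> send_rows(targets=[9.3,0,0,0,0.01,0.095,0.008,9.3,-1,2.5,1.6,0,0,0,9.3,-1,2.5,1.6,0,0,0,9.3,-1,2.5,1.6,0,0,0,9.3,-1,2.5,1.6,0,0,0,9.3,-1,2.5,1.6,0,0,0,9.3,-0.7,2,1,0,0,0,9.3,0,0,0,0,0,0,9.3,0,0,0,0,0,0])

```text
time_s: 40.28
eef_pos: [457.8, -271.0, 102.9]
orientation: [-0.007, 0.999, 0.041, -0.01]
force: [1.0, 0.1, 0.3]
gripper_width: 93.3
```

Run:
```python
from h import *
plan([436.3,-291.5,28],2.7,0)
im=get_image('wrist');save(im,'w23.png');reds(im,10,25)
```

```text
t 40.28 at [ 457.8 -271.   102.9] z [-0.021  0.014 -1.   ] x [ 0.996  0.082 -0.02 ] w 93.3 F [1.  0.1 0.3]
rot total [-0.015  0.02   0.035] rows 1 each [-0.015  0.02   0.035]
shift cm total [-2.25  1.95  7.49] rows 3 each [-0.75  0.65  2.5 ]
None red [347. 226.] [453.4, -289.3, 18.5, 91.6, 54.5, 2.8, 4771.0]
None red [340. 306.] [372.1, -293.3, 18.4, 53.4, 10.4, -85.2, 545.0]
```

View pics/w23.png

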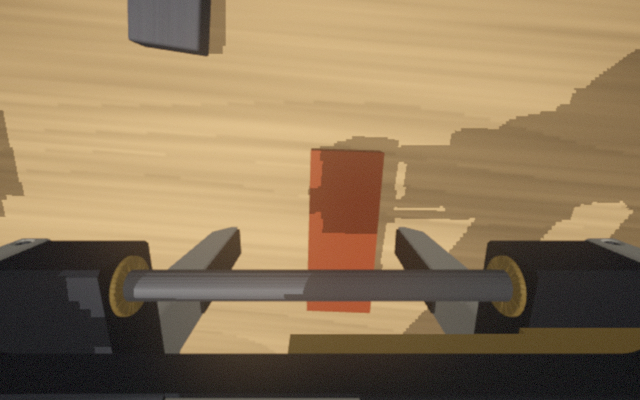

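Blank B is at column 345, about 20 mm to the right and behind. Correcting and descending.

>>> send_rows(targets=[9.3,-1.1,1,0,-0.015,0.02,0.035,9.3,-1.1,0.9,0,0,0,0,9.3,0,0,1.8,0,0,0,9.3,0,0,1.8,0,0,0,9.3,0,0,1.6,0,0,0,9.3,0,0,0,0,0,0,9.3,0,0,0,0,0,0])

```text
time_s: 40.92
eef_pos: [446.8, -284.3, 53.6]
orientation: [0.001, 1.0, 0.03, 0.002]
force: [0.9, 0.1, 0.3]
gripper_width: 92.9
```

Run:
```python
from h import *
plan([436.3,-291.5,28],2.7,0)
```

```text
t 40.92 at [ 446.8 -284.3   53.6] z [ 0.005 -0.001 -1.   ] x [0.998 0.061 0.005] w 92.9 F [0.9 0.1 0.3]
rot total [ 0.001 -0.005  0.014] rows 1 each [ 0.001 -0.005  0.014]
shift cm total [-1.08  0.67  2.56] rows 1 each [-1.08  0.67  2.56]
```

>>> send_rows(targets=[9.3,-1.05,0.6,0.8,0,-0.005,0.014,9.3,0,0,0.9,0,0,0,9.3,0,0,0.8,0,0,0,7,0,0,0,0,0,0,7,0,0,0,0,0,0])

```text
time_s: 41.33
eef_pos: [439.0, -291.1, 29.7]
orientation: [0.002, 1.0, 0.024, 0.001]
force: [-0.2, -0.5, 0.5]
gripper_width: 83.6
```

Run:
```python
from h import *
plan([436.3,-291.5,28],2.7,0)
```

```text
t 41.33 at [ 439.  -291.1   29.7] z [ 0.003 -0.004 -1.   ] x [0.999 0.049 0.003] w 83.6 F [-0.2 -0.5  0.5]
rot total [ 0.004 -0.003  0.002] rows 1 each [ 0.004 -0.003  0.002]
shift cm total [-0.27  0.03  0.17] rows 1 each [-0.27  0.03  0.17]
```

>>> send_rows(targets=[7,-0.2,0,0.15,0.003,0,0,5,0,0,0,0,0,0,5,0,0,0,0,0,0,5,0,0,0,0,0,0,5,0,0,0,0,0,0,5,0,0,0,0,0,0,5,0,0,0,0,0,0])

```text
time_s: 41.92
eef_pos: [437.1, -291.8, 29.1]
orientation: [0.001, 1.0, 0.024, 0.002]
force: [-0.0, 0.4, -1.6]
gripper_width: 55.7
```

Run:
```python
from h import *
plan([436.3,-291.5,140],3,0)
```

```text
t 41.92 at [ 437.1 -291.8   29.1] z [ 0.004 -0.001 -1.   ] x [0.999 0.048 0.003] w 55.7 F [-0.   0.4 -1.6]
rot total [ 0.001 -0.003 -0.004] rows 1 each [ 0.001 -0.003 -0.004]
shift cm total [ -0.08  -0.03 -11.09] rows 4 each [-0.02 -0.01 -2.77]
```

>>> send_rows(targets=[5,0,0,-3,0,0,0,5,0,0,-3,0,0,0,5,0,0,-3,0,0,0,5,0.5,-2,-2,0,0,0,5,0.8,-3,0,0,0,0,5,0.8,-3,0,0,0,0,5,0.8,-3,0,0,0,0,5,0.8,-3,0,0,0,0,5,0.8,-3,0,0,0,0,5,0.8,-3,0,0,0,0,5,0.8,-3,0,0,0,0,5,0.8,-3,0,0,0,0,5,0.8,-3,0,0,0,0,5,0.5,-2.5,0,0,0,0,5,0,0,0,0,0,0,5,0,0,0,0,0,0])

```text
time_s: 43.25
eef_pos: [506.0, 41.5, 146.3]
orientation: [0.0, 1.0, 0.022, 0.004]
force: [0.3, 0.3, -1.0]
gripper_width: 55.7
```

Run:
```python
from h import *
plan([505.7,55.5,100],3,0)
```

```text
t 43.25 at [506.   41.5 146.3] z [ 0.008 -0.    -1.   ] x [0.999 0.045 0.008] w 55.7 F [ 0.3  0.3 -1. ]
rot total [ 0.001 -0.008 -0.008] rows 1 each [ 0.001 -0.008 -0.008]
shift cm total [ 0.04 -1.4   4.63] rows 2 each [ 0.02 -0.7   2.31]
```

>>> send_rows(targets=[5,0,-1.3,0,0,-0.008,-0.008,5,0,0,1.6,0,0,0,5,0,0,1.6,0,0,0,5,0,0,1.2,0,0,0,5,0,0,0,0,0,0,5,0,0,0,0,0,0])

```text
time_s: 43.75
eef_pos: [505.7, 50.8, 101.5]
orientation: [0.001, 1.0, 0.026, 0.001]
force: [0.3, -0.9, -0.3]
gripper_width: 55.7
```

Run:
```python
from h import *
plan([505.7,55.5,90],3,0)
im=get_image('side'); reds(im,62,120)
im=get_image('wrist'); reds(im,62,120);save(im,'w24.png')
```

```text
t 43.75 at [505.7  50.8 101.5] z [ 0.001 -0.002 -1.   ] x [0.999 0.051 0.001] w 55.7 F [ 0.3 -0.9 -0.3]
rot total [ 0.002 -0.001 -0.001] rows 1 each [ 0.002 -0.001 -0.001]
shift cm total [ 0.02 -0.47  1.15] rows 1 each [ 0.02 -0.47  1.15]
None red [309. 209.] [545.3, 56.0, 91.0, 56.7, 56.7, -88.3, 211.0]
None red [340. 211.] [465.0, 50.6, 91.7, 64.8, 59.4, 10.5, 288.0]
None red [322. 206.] [533.9, 54.1, 91.1, 80.5, 56.0, 3.3, 12177.0]
None red [317. 317.] [462.5, 50.5, 91.2, 55.2, 22.6, -87.0, 2950.0]
```

View pics/w24.png

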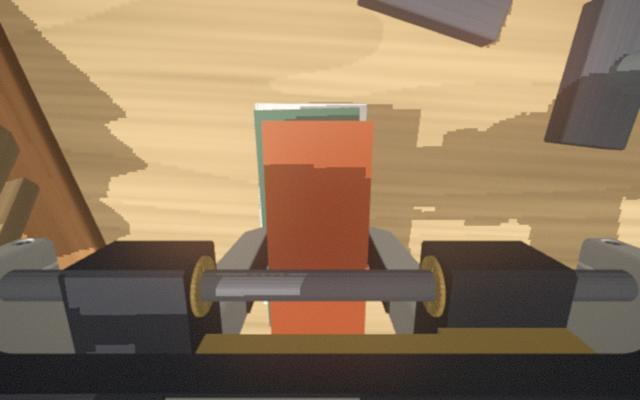

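Blank B is about 4.5 mm too far right. Correcting and lowering 12 mm.

>>> send_rows(targets=[5,0,-0.45,0.4,0,0,0,5,0,0,0.4,0,0,0,5,0,0,0.35,0,0,0,5,0,0,0,0,0,0,5,0,0,0,0,0,0])

```text
time_s: 44.27
eef_pos: [507.6, 55.3, 92.0]
orientation: [0.001, 1.0, 0.025, 0.003]
force: [0.1, 0.6, -1.0]
gripper_width: 55.9
```

Run:
```python
from h import *
plan([505.7,55.5,88],3,0)
im=get_image('side'); reds(im,62,120)
im=get_image('wrist'); reds(im,62,120);save(im,'w24.png')
```

```text
t 44.27 at [507.6  55.3  92. ] z [ 0.006 -0.002 -1.   ] x [0.999 0.05  0.006] w 55.9 F [ 0.1  0.6 -1. ]
rot total [ 0.003 -0.006 -0.002] rows 1 each [ 0.003 -0.006 -0.002]
shift cm total [-0.19 -0.03  0.4 ] rows 1 each [-0.19 -0.03  0.4 ]
None red [308. 213.] [547.9, 59.8, 82.2, 62.6, 53.1, -85.7, 203.0]
None red [339. 215.] [467.9, 54.5, 82.2, 63.9, 61.9, 5.6, 291.0]
None red [321. 206.] [536.4, 58.6, 81.8, 80.7, 55.9, 3.0, 12100.0]
None red [318. 317.] [464.6, 54.6, 81.6, 55.5, 22.9, -88.1, 2959.0]
```

>>> send_rows(targets=[5,-0.15,0,0.25,0,-0.005,0,5,0,0,0.2,0,0,0,5,0,0,0,0,0,0,5,0,0,0,0,0,0])

```text
time_s: 44.7
eef_pos: [506.2, 55.2, 87.5]
orientation: [0.001, 1.0, 0.025, 0.001]
force: [0.4, 0.9, -0.9]
gripper_width: 55.7
```

Run:
```python
from h import *
plan([505.7,55.5,87],3,0)
im=get_image('wrist'); reds(im,62,120)
```

```text
t 44.7 at [506.2  55.2  87.5] z [ 0.001 -0.003 -1.   ] x [0.999 0.05  0.001] w 55.7 F [ 0.4  0.9 -0.9]
rot total [ 0.003 -0.001 -0.002] rows 1 each [ 0.003 -0.001 -0.002]
shift cm total [-0.05 -0.03  0.05] rows 1 each [-0.05 -0.03  0.05]
None red [322. 206.] [534.9, 58.3, 77.2, 81.1, 55.9, 2.6, 12176.0]
None red [318. 317.] [463.3, 54.5, 77.3, 55.3, 22.5, -87.3, 2970.0]
```

>>> send_rows(targets=[5,0,0,0.05,0,0,0,7.5,0,0,0,0,0,0,7.5,0,0,0,0,0,0,7.5,0,0,0,0,0,0,7.5,0,0,0,0,0,0,7.5,0,0,-1,0,0,0,7.5,0,0,-3,0,0,0,9.3,0,0,-4,0,0,0,9.3,0,-4,-1,0,0,-0.06,9.3,0,-4,0,0,0,-0.06,9.3,0,-4,0,0,0,-0.06,9.3,0,0,0,0,0,-0.06,9.3,0,0,0,0,0,0])

```text
time_s: 45.83
eef_pos: [494.1, 178.5, 188.8]
orientation: [0.0, 0.989, 0.147, 0.004]
force: [-0.2, -1.1, 0.9]
gripper_width: 93.1
```

Run:
```python
from h import *
plan([526,300,165],17.5,0)
scan('25')
import fit
im=get_image('wrist');save(im,'w25.png'); fit.fit(im,'wrist')
fit.fit(get_image('side'),'side')
```

```text
t 45.83 at [494.1 178.5 188.8] z [ 0.007  0.001 -1.   ] x [0.957 0.291 0.007] w 93.1 F [-0.2 -1.1  0.9]
rot total [ 0.002 -0.007 -0.01 ] rows 1 each [ 0.002 -0.007 -0.01 ]
shift cm total [  6.7  -10.63   2.38] rows 4 each [ 1.68 -2.66  0.59]
top
None red [310. 212.] [505.4, 54.6, 76.4, 138.3, 54.5, 2.9, 634.0]
None red [ 57. 312.] [205.3, 891.3, 109.5, 74.1, 45.7, 86.4, 67.0]
weight [671.3 -23.9  52.7] [671.4, -24.3, 20.7, 98.4, 50.8, 75.6, 313.0]
weight [ 618.4 -156.5   51.9] [618.6, -156.7, 20.7, 98.2, 50.1, -2.8, 310.0]
weight [787.7 293.8  51.9] [788.3, 293.9, 20.9, 99.9, 48.6, 25.4, 286.0]
side
None red [308. 214.] [549.4, 59.9, 76.6, 58.1, 49.0, -85.9, 211.0]
None red [338. 216.] [468.6, 55.7, 77.0, 69.1, 64.0, 4.4, 327.0]
weight [783.6 297.9  51.6] [785.2, 296.4, 20.1, 99.1, 55.3, 25.6, 523.0]
weight [667.6 -18.6  51.8] [668.4, -22.9, 20.5, 108.2, 51.9, 77.1, 295.0]
wrist 9768 cost 0.70 yaw 18.0 off 493.0
1 3260 u min 581.4 z max 114.9 v [ 92.9 153.9] off 493.0
   edge mid xy 514.8 297.0
2 6508 u min 613.7 z max 121.2 v [ 92.4 154. ] off 522.6
   edge mid xy 545.6 306.8
side 1106 cost 1.12 yaw 17.5 off 431.0
3 511 u min 570.5 z max 121.3 v [ 98.7 162.4] off 490.3
   edge mid xy 504.8 296.1
4 595 u min 609.8 z max 121.4 v [ 97.9 162.6] off 520.2
   edge mid xy 542.4 307.6
```

View pics/w25.png

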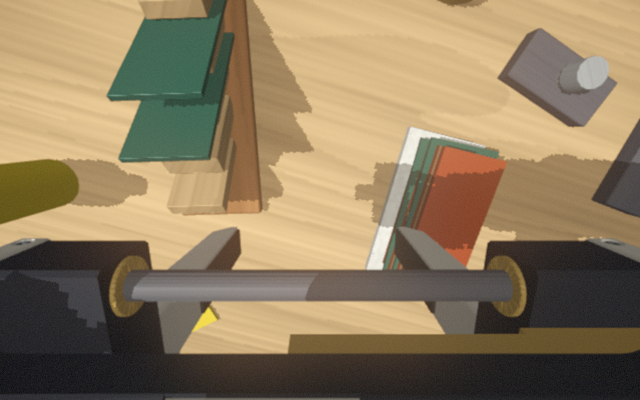

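Run:
```python
from h import *
plan([529,300,165],17.5,0)
```

```text
t 46.13 at [494.  175.7 187. ] z [ 0.005 -0.    -1.   ] x [0.959 0.283 0.005] w 92.9 F [ 0.1  0.1 -0. ]
rot total [ 0.002 -0.005 -0.019] rows 1 each [ 0.002 -0.005 -0.019]
shift cm total [  7.08 -10.8    2.2 ] rows 4 each [ 1.77 -2.7   0.55]
```

>>> send_rows(targets=[9.3,1.7,-2.7,0.5,0,-0.007,-0.01,9.3,1.7,-2.7,0.5,0,0,0,9.3,1.7,-2.7,0.5,0,0,0,9.3,1.7,-2.5,0.5,0,0,0,9.3,0,0,0,0,0,0,9.3,0,0,0,0,0,0])

```text
time_s: 46.63
eef_pos: [531.9, 293.7, 163.2]
orientation: [0.002, 0.99, 0.139, -0.003]
force: [0.4, -0.6, -0.1]
gripper_width: 93.0
```

Run:
```python
from h import *
plan([529.5,300,107],17.5,0)
im=get_image('wrist');save(im,'w26.png')
```

```text
t 46.63 at [531.9 293.7 163.2] z [-0.005 -0.005 -1.   ] x [ 0.961  0.275 -0.007] w 93.0 F [ 0.4 -0.6 -0.1]
rot total [ 0.004  0.007 -0.027] rows 1 each [ 0.004  0.007 -0.027]
shift cm total [-0.04 -0.68  5.62] rows 2 each [-0.02 -0.34  2.81]
```

View pics/w26.png

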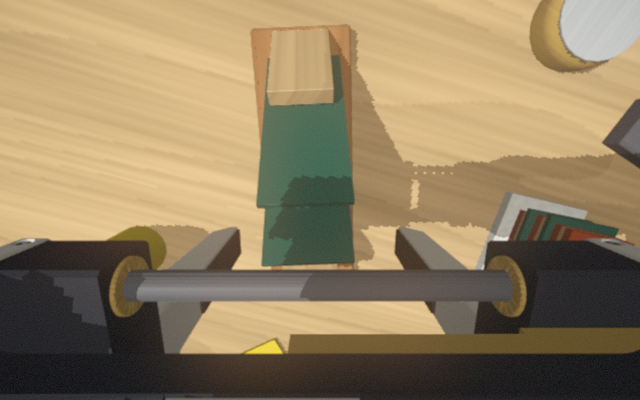

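>>> send_rows(targets=[9.3,0,-0.6,1.5,0.003,0.006,-0.025,9.3,0,0,2,0,0,0,9.3,0,0,1.9,0,0,0,9.3,0,0,0,0,0,0,9.3,0,0,0,0,0,0])

```text
time_s: 47.1
eef_pos: [531.7, 293.0, 110.0]
orientation: [0.0, 0.989, 0.147, 0.001]
force: [0.4, -0.2, 0.2]
gripper_width: 92.7
```

Run:
```python
from h import *
plan([529.5,300,107],17.5,0)
```

```text
t 47.1 at [531.7 293.  110. ] z [ 0.002 -0.    -1.   ] x [0.957 0.292 0.002] w 92.7 F [ 0.4 -0.2  0.2]
rot total [ 0.001 -0.002 -0.009] rows 1 each [ 0.001 -0.002 -0.009]
shift cm total [-0.   -0.73  0.3 ] rows 1 each [-0.   -0.73  0.3 ]
```

>>> send_rows(targets=[9.3,0,-0.6,0.15,0,0,-0.008,9.3,0,0,0.15,0,0,0,6,0,0,0,0,0,0,6,0,0,0,0,0,0,6,0,0,0,0,0,0,6,0,0,0,0,0,0,6,0,0,0,0,0,0,6,0,0,0,0,0,0])

```text
time_s: 47.77
eef_pos: [532.9, 298.5, 113.4]
orientation: [-0.0, 0.989, 0.15, 0.005]
force: [-0.2, -0.2, -0.8]
gripper_width: 63.5
```

Run:
```python
from h import *
plan([529.5,300,107],17.5,0)
im=get_image('side');save(im,'s27.png')
```

```text
t 47.77 at [532.9 298.5 113.4] z [ 0.009  0.002 -1.   ] x [0.955 0.297 0.009] w 63.5 F [-0.2 -0.2 -0.8]
rot total [ 0.    -0.009 -0.004] rows 1 each [ 0.    -0.009 -0.004]
shift cm total [-0.27 -0.25  0.64] rows 1 each [-0.27 -0.25  0.64]
```

View pics/s27.png

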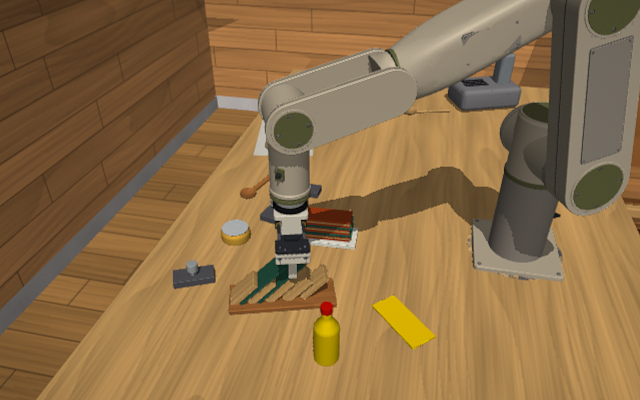

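Same as with sheet 1, so I'll regrip 7 mm lower.

>>> send_rows(targets=[7.5,0,0,0,0,0,0,7.5,0,0,0,0,0,0,7.5,-0.1,0,0.35,0,0,0,7.5,0,0,0.45,0,0,0,6,0,0,0,0,0,0,6,0,0,0,0,0,0,6,0,0,0,0,0,0,6,0,0,0,0,0,0])

```text
time_s: 48.48
eef_pos: [531.6, 298.2, 104.0]
orientation: [-0.0, 0.989, 0.15, 0.004]
force: [-0.2, 0.1, 0.8]
gripper_width: 63.9
```

Run:
```python
from h import *
plan([529.5,300,107],17.5,0)
```

```text
t 48.48 at [531.6 298.2 104. ] z [ 0.008  0.002 -1.   ] x [0.955 0.297 0.008] w 63.9 F [-0.2  0.1  0.8]
rot total [ 0.    -0.008 -0.003] rows 1 each [ 0.    -0.008 -0.003]
shift cm total [-0.14 -0.24 -0.3 ] rows 1 each [-0.14 -0.24 -0.3 ]
```

>>> send_rows(targets=[6,-1,0,-1,0,0,0,6,-1,0,-1,0,0,0,6,-1,0,-1,0,0,0,6,-1,0,-1,0,0,0,6,0,0,0,0,0,0])

```text
time_s: 48.9
eef_pos: [492.6, 285.8, 144.6]
orientation: [-0.001, 0.989, 0.15, 0.005]
force: [0.1, 1.7, 0.4]
gripper_width: 63.4
```

Run:
```python
from h import *
p,R,s=cur()
d=p-np.array([531.6,298.2,104.]); y=np.radians(17.5)
print('u',d@[np.cos(y),np.sin(y),0],'v',d@[-np.sin(y),np.cos(y),0],'z',d[2],s['gripper_width'],s['force'])
```

```text
u -40.887341746613686 v -0.12445337815966653 z 40.61663580736675 63.427502308879625 [0.11591001 1.69675236 0.35565682]
```

>>> send_rows(targets=[6,-1,0,-1,0,0,0,6,-1,0,-1,0,0,0,6,-1,0,-1,0,0,0,6,-1,0,-1.2,0,0,0,6,0,0,-3,0,0,0,6,0,0,-3,0,0,0,6,0,0,-2,0,0,0,6,0,0,0,0,0,0])

```text
time_s: 49.57
eef_pos: [451.2, 272.4, 266.1]
orientation: [0.0, 0.989, 0.15, 0.002]
force: [0.7, 0.1, 0.2]
gripper_width: 63.5
```

Run:
```python
from h import *
plan([555,60,275],17.5,0)
im=get_image('side');save(im,'s28.png')
```

```text
t 49.57 at [451.2 272.4 266.1] z [ 0.004 -0.    -1.   ] x [0.955 0.297 0.004] w 63.5 F [0.7 0.1 0.2]
rot total [ 0.001 -0.004 -0.004] rows 1 each [ 0.001 -0.004 -0.004]
shift cm total [ 3.52 23.38 -0.89] rows 7 each [ 0.5   3.34 -0.13]
```

View pics/s28.png

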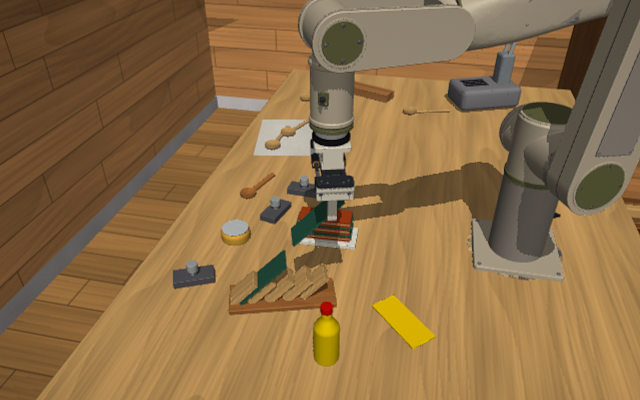

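Sheet 3 is out and the fourth stays in its slot. Moving across, then the half turn.

>>> send_rows(targets=[6,0.5,3.3,-0.4,0,0,0,6,0.5,3.3,-0.4,0,0,0,6,0.5,3.3,-0.4,0,0,0,6,0.5,3.3,-0.4,0,0,0,6,0.5,3.3,-0.4,0,0,0,6,0.5,3.3,-0.4,0,0,0,6,0.5,3.3,-0.4,0,0,0,6,0,0,0,0,0,-0.12,6,0,0,0,0,0,-0.12,6,0,0,0,0,0,-0.12,6,0,0,0,0,0,-0.12,6,0,0,0,0,0,-0.12,6,0,0,0,0,0,-0.12,6,0,0,0,0,0,-0.12,6,0,0,0,0,0,-0.12,6,0,0,0,0,0,-0.12,6,0,0,0,0,0,-0.12,6,0,0,0,0,0,-0.12,6,0,0,0,0,0,-0.12,6,0,0,0,0,0,-0.12])

```text
time_s: 51.28
eef_pos: [549.1, 48.8, 243.9]
orientation: [-0.019, 0.572, 0.82, -0.015]
force: [-0.6, -0.4, -0.6]
gripper_width: 63.6
```

Run:
```python
from h import *
plan([555,58,265],183,0); print(np.round(sense()['q'],2))
```

```text
t 51.28 at [549.1  48.8 243.9] z [-0.049 -0.003 -0.999] x [-0.345  0.938  0.014] w 63.6 F [-0.6 -0.4 -0.6]
rot total [-0.032 -0.042 -1.27 ] rows 12 each [-0.003 -0.003 -0.106]
shift cm total [-0.64  0.88 -2.11] rows 1 each [-0.64  0.88 -2.11]
[-0.    0.05  1.58 -0.    1.57 -0.35]
```

>>> send_rows(targets=[6,0,0,-0.5,0,0,-0.12,6,0,0,-0.5,0,0,-0.12,6,0,0,-0.5,0,0,-0.12,6,0,0,0,0,0,-0.12,6,0,0,0,0,0,-0.12,6,0,0,0,0,0,-0.12,6,0,0,0,0,0,-0.12,6,0,0,0,0,0,-0.12,6,0,0,0,0,0,-0.12,6,0,0,0,0,0,-0.11,6,0,0,0,0,0,0])

```text
time_s: 52.2
eef_pos: [543.2, 48.0, 230.3]
orientation: [-0.041, -0.014, 0.999, -0.001]
force: [0.0, 0.9, -0.6]
gripper_width: 64.1
```

Run:
```python
from h import *
plan([555,58,265],183,0); print(np.round(sense()['q'],2))
```

```text
t 52.2 at [543.2  48.  230.3] z [-0.082 -0.003 -0.997] x [-0.996 -0.028  0.082] w 64.1 F [ 0.   0.9 -0.6]
rot total [-0.    -0.082 -0.024] rows 1 each [-0.    -0.082 -0.024]
shift cm total [-1.23  0.94 -3.47] rows 2 each [-0.62  0.47 -1.74]
[-0.    0.07  1.58 -0.    1.57 -1.6 ]
```

>>> send_rows(targets=[6,0,0.2,-1,0,0,-0.024,6,0,0.2,-1,0,0.105,0,6,0,0.2,-0.5,0,0.105,0,6,0,0.2,0,0,0.105,0,6,0,0.1,0,0,0.105,0,6,0,0,0,0,0.105,0,6,0,0,0,0,0.1,0,6,0,0,0,0,0,0,6,0,0,0,0,0,0])

```text
time_s: 52.95
eef_pos: [538.8, 57.1, 236.2]
orientation: [-0.37, -0.008, 0.929, -0.011]
force: [0.7, -0.2, 0.5]
gripper_width: 63.5
```

Run:
```python
from h import *
p,R,s=cur()
plan([555,58,140],183,44); print(np.round(sense()['q'],2))
for n in ['side','wrist']: sheetpose(n,p,n+'29.png');sheetedges(n,p)
```

```text
t 52.95 at [538.8  57.1 236.2] z [-0.687 -0.027 -0.726] x [-0.726 -0.006  0.688] w 63.5 F [ 0.7 -0.2  0.5]
rot total [ 0.009  0.01  -0.032] rows 1 each [ 0.009  0.01  -0.032]
shift cm total [-7.85  0.01  5.79] rows 3 each [-2.62  0.    1.93]
[ 0.02  0.69  0.96 -0.02  2.24 -1.57]
side 639 c [479.8  54.  232.4] normal [-0.006 -0.001  1.   ] min [416.  16. 228.] max [564.  88. 236.] rect [490.   54.7] [145.  69.] 3.7
side 645 yaw 2.1 x 415.0..563.2 y@504 56.1 w 63.8 z [229.5 231.6 233.8]
wrist 8764 c [506.5  51.9 233.1] normal [-0.009  0.003  1.   ] min [419.  22. 231.] max [568.  78. 236.] rect [492.4  50.5] [149.  50.] 3.1
wrist 8952 yaw 5.1 x 419.1..568.4 y@504 51.9 w 43.3 z [234.  235.1 236.3]
```

View pics/side29.png

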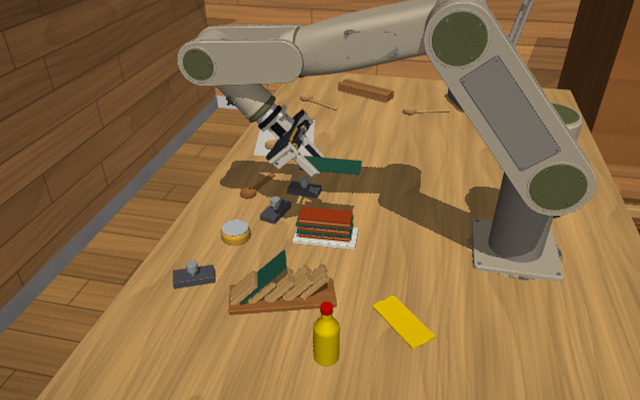

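>>> send_rows(targets=[6,-1.9,0.1,1.6,0,0.01,0,6,-1.9,0.1,1.6,0,0.012,0,6,-1.9,0,1.6,0,0.012,0,6,-1.9,0,1.6,0,0.012,0,6,-1.9,0,1.5,0,0.01,0,6,0,0,0,0,0,0,6,0,0,0,0,0,0])

```text
time_s: 53.73
eef_pos: [560.1, 58.1, 136.6]
orientation: [-0.37, -0.007, 0.929, -0.012]
force: [0.4, 0.2, -0.6]
gripper_width: 63.2
```

Run:
```python
from h import *
p,R,s=cur()
plan([555,58,100],183,44)
for n in ['side','wrist']: sheetpose(n,p,n+'30.png');sheetedges(n,p)
```

```text
t 53.73 at [560.1  58.1 136.6] z [-0.687 -0.027 -0.726] x [-0.726 -0.004  0.688] w 63.2 F [ 0.4  0.2 -0.6]
rot total [ 0.01   0.009 -0.034] rows 1 each [ 0.01   0.009 -0.034]
shift cm total [-2.18  0.01  2.99] rows 2 each [-1.09  0.01  1.49]
side 672 c [502.9  53.3 132.8] normal [-0.005 -0.003  1.   ] min [437.  19. 127.] max [588.  91. 138.] rect [512.4  55.4] [149.  71.] 2.7
side 674 yaw 2.3 x 437.5..588.5 y@504 55.5 w 64.2 z [130.4 132.8 135.6]
wrist 7171 c [547.   54.7 133.1] normal [-0.007  0.005  1.   ] min [482.  29. 131.] max [590.  80. 136.] rect [535.8  53. ] [107.  51.] 3.0
wrist 7317 yaw -3.4 x 470.2..590.4 y@504 58.2 w 52.3 z [132.1 133.1 134.2]
```

>>> send_rows(targets=[6,-0.8,0.18,1.2,0,0.004,0,6,-0.7,0,1.2,0,0.004,0,6,-0.7,0,1.2,0,0.004,0,6,0,0,0,0,0,0,6,0,0,0,0,0,0])

```text
time_s: 54.35
eef_pos: [551.9, 59.4, 95.0]
orientation: [-0.373, -0.007, 0.928, -0.012]
force: [0.9, 0.1, 0.8]
gripper_width: 63.7
```

Run:
```python
from h import *
p,R,s=cur()
plan([552,60,90],183,44)
for n in ['side','wrist']: sheetpose(n,p,n+'31.png');sheetedges(n,p)
```

```text
t 54.35 at [551.9  59.4  95. ] z [-0.692 -0.027 -0.722] x [-0.722 -0.004  0.692] w 63.7 F [0.9 0.1 0.8]
rot total [ 0.01   0.003 -0.033] rows 1 each [ 0.01   0.003 -0.033]
shift cm total [-0.35  0.05  0.35] rows 1 each [-0.35  0.05  0.35]
side 662 c [493.6  55.2  91.5] normal [0.    0.003 1.   ] min [428.  21.  87.] max [579.  92.  96.] rect [503.3  58.7] [147.  71.] 3.9
side 667 yaw 2.9 x 429.1..579.5 y@504 58.4 w 61.7 z [88.3 90.9 93.6]
wrist 7959 c [538.6  56.   91.1] normal [0.    0.005 1.   ] min [475.  30.  59.] max [582.  82.  93.] rect [528.1  55.1] [105.  53.] 2.8
wrist 8110 yaw -2.6 x 466.1..582.4 y@504 58.9 w 53.2 z [90.7 91.7 92.7]
```

View pics/side31.png

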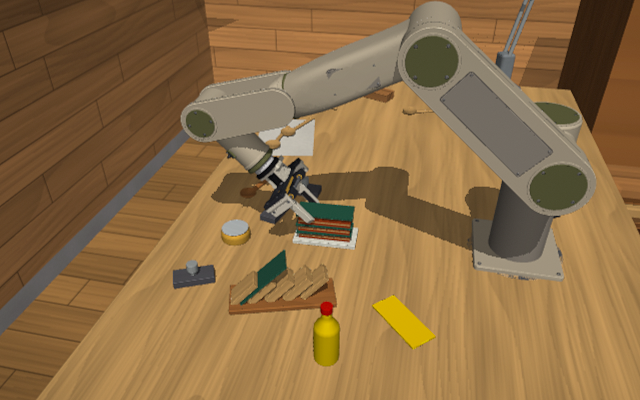

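>>> send_rows(targets=[6,-0.27,-0.07,0.29,0,0,0,6,-0.27,0,0.29,0,0,0,6,0,0,0,0,0,0,6,0,0,0,0,0,0])

```text
time_s: 54.88
eef_pos: [553.8, 58.4, 88.6]
orientation: [-0.371, -0.007, 0.929, -0.012]
force: [-0.5, -0.2, 0.1]
gripper_width: 63.9
```

Run:
```python
from h import *
p,R,s=cur()
plan([552,60,90],183,44)
for n in ['side','wrist']: sheetpose(n,p);sheetedges(n,p)
```

```text
t 54.88 at [553.8  58.4  88.6] z [-0.688 -0.027 -0.725] x [-0.725 -0.004  0.689] w 63.9 F [-0.5 -0.2  0.1]
rot total [ 0.01   0.008 -0.034] rows 1 each [ 0.01   0.008 -0.034]
shift cm total [0.22 0.17 0.02] rows 1 each [0.22 0.17 0.02]
side 745 c [496.4  58.4  84.7] normal [0.013 0.22  0.975] min [429.  18.  51.] max [579.  94.  90.] rect [504.8  55.7] [150.  71.] 2.6
side 668 yaw 3.2 x 429.6..580.4 y@504 57.2 w 65.3 z [82.  84.8 87.5]
wrist 8142 c [539.1  54.8  84.7] normal [-0.005  0.006  1.   ] min [477.  29.  82.] max [584.  81.  88.] rect [529.8  53.6] [106.  52.] 3.1
wrist 8359 yaw -0.7 x 466.8..583.8 y@504 56.4 w 52.5 z [83.8 84.8 85.8]
```

>>> send_rows(targets=[6,-0.09,0,0.24,0,0,0,6,0,0,0,0,0,0,8,0,0,0,0,0,0,8,0,0,0,0,0,0,8,0,0,0,0,0,0,8,0,0,0,0,0,0,8,0,0,-1,0,0,0,8,0,0,-2.5,0,0,0,8,1,0,-3,0,0,0,8,1,-1,-3,0,-0.11,0,8,1,-3,-1,0,-0.11,0,6,0,-3,0,0,-0.11,0,6,0,-3,0,0,-0.11,0,6,0,-3,0,0,-0.11,0,6,0,-3,0,0,-0.11,0,6,0,-1,0,0,-0.08,0,6,0,0,0,0,0,0])

```text
time_s: 56.5
eef_pos: [605.8, -114.6, 177.7]
orientation: [-0.004, -0.014, 1.0, -0.012]
force: [-1.4, 0.5, 0.5]
gripper_width: 60.2
```

Run:
```python
from h import *
plan([617.5,-155,120],178,0)
scan('32')
for n in ['top','side']: sheetedges(n,[504,56,81],zt=8)
```

```text
t 56.5 at [ 605.8 -114.6  177.7] z [-0.008 -0.024 -1.   ] x [-1.    -0.028  0.009] w 60.2 F [-1.4  0.5  0.5]
rot total [-0.024 -0.008  0.063] rows 1 each [-0.024 -0.008  0.063]
shift cm total [-1.31 -4.    5.77] rows 3 each [-0.44 -1.33  1.92]
top
weight [672.1 -20.6  51.8] [672.7, -20.2, 20.5, 89.8, 50.3, 76.9, 176.0]
weight [787.2 294.3  52.8] [787.9, 294.8, 20.5, 101.1, 50.3, 25.8, 306.0]
side
weight [ 614.3 -151.2   51.6] [614.6, -154.2, 20.4, 101.6, 60.3, -5.5, 278.0]
weight [784.4 298.   51.7] [784.8, 297.8, 20.3, 99.1, 56.9, 27.0, 533.0]
top 803 yaw 3.6 x 432.6..578.7 y@504 55.6 w 58.0 z [77.4 81.7 85.8]
side 754 yaw 3.4 x 429.1..579.7 y@504 56.8 w 63.6 z [79.2 81.8 84.5]
```

View pics/top32.png

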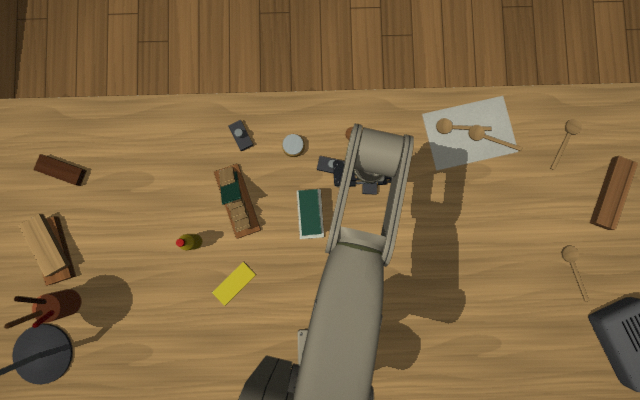

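View pics/side32.png

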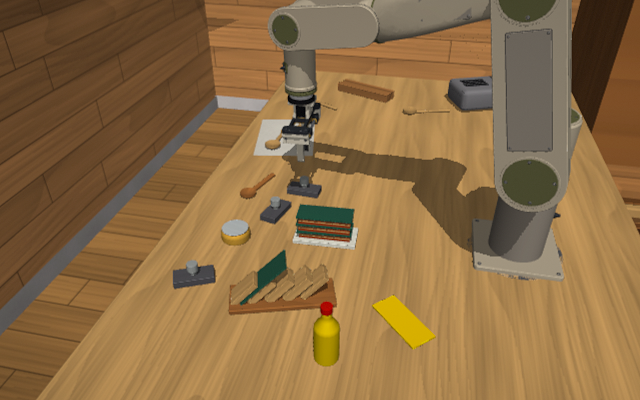

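The stack is complete. Now the rightmost weight at (618,-156.5).

>>> send_rows(targets=[7,-0.5,-1.4,1.5,-0.024,-0.008,0.06,7,-0.5,-1.4,1.5,0,0,0,7,-0.3,-1.2,1.5,0,0,0,7,0,0,1,0,0,0,7,0,0,0,0,0,0,7,0,0,0,0,0,0])

```text
time_s: 57.3
eef_pos: [626.3, -144.7, 117.3]
orientation: [-0.006, 0.01, 1.0, 0.002]
force: [0.5, 0.2, 0.5]
gripper_width: 69.7
```

Run:
```python
from h import *
plan([618,-156.5,53],177.5,0)
im=get_image('wrist');save(im,'w33.png'); W=cloud(im)
for d in outline_of(im,'weight_knob'):
    Q=W[d['region']]; Q=Q[~np.isnan(Q[:,0])]; K=Q[(Q[:,2]>49)&(Q[:,2]<56)]
    print(d['conf'],d['bbox'],K.mean(0),K.min(0),K.max(0),rect(W,d['region']))
```

```text
t 57.3 at [ 626.3 -144.7  117.3] z [-0.013  0.005 -1.   ] x [-1.     0.019  0.013] w 69.7 F [0.5 0.2 0.5]
rot total [ 0.005 -0.013  0.024] rows 1 each [ 0.005 -0.013  0.024]
shift cm total [ 0.78 -1.21  6.43] rows 2 each [ 0.39 -0.61  3.22]
0.58 [305.1, 198.8, 60.9, 116.0] [ 617.55391656 -154.23394565   52.53787629] [ 604.33064781 -167.77464251   49.10951904] [ 631.7113611  -140.63527508   54.76482653] [618.0, -154.3, 20.5, 99.8, 50.0, -3.7, 5566.0]<stdin>:6: RuntimeWarning: Mean of empty slice.
  ret = um.true_divide(
Traceback (most recent call last):
ValueError: zero-size array to reduction operation minimum which has no identity
```

View pics/w33.png

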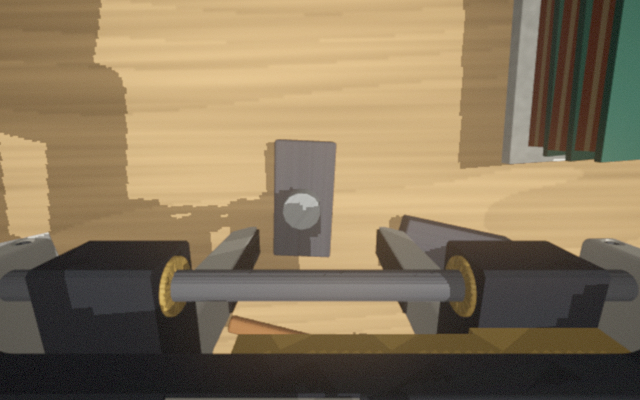

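The knob shows at (301,211), just left of centre. Moving over it and descending.

>>> send_rows(targets=[6.5,0.4,-0.6,0,0.005,-0.012,0.024,6.5,0.4,-0.6,0,0,0,0,6.5,0,0,1.5,0,0,0,6.5,0,0,1.5,0,0,0,6.5,0,0,1.2,0,0,0,6.5,0,0,0,0,0,0,6.5,0,0,0,0,0,0])

```text
time_s: 57.98
eef_pos: [619.8, -158.0, 82.3]
orientation: [0.006, 0.022, 1.0, -0.002]
force: [-0.0, 0.4, 0.5]
gripper_width: 65.1
```

Run:
```python
from h import *
plan([618,-156.5,53],177.5,0)
```

```text
t 57.98 at [ 619.8 -158.    82.3] z [ 0.011 -0.005 -1.   ] x [-0.999  0.044 -0.012] w 65.1 F [-0.   0.4  0.5]
rot total [-0.005  0.012 -0.001] rows 1 each [-0.005  0.012 -0.001]
shift cm total [0.18 0.14 2.93] rows 1 each [0.18 0.14 2.93]
```

>>> send_rows(targets=[6.5,0.15,0.1,1,-0.005,0.012,0,6.5,0,0,1,0,0,0,6.5,0,0,0.8,0,0,0,5,0,0,0,0,0,0,5,0,0,0,0,0,0], squeeze=55)

```text
time_s: 58.4
eef_pos: [619.2, -157.4, 53.8]
orientation: [0.001, 0.022, 1.0, 0.0]
force: [0.3, -0.4, 1.4]
gripper_width: 56.4
```

Run:
```python
from h import *
plan([618,-156.5,53],177.5,0)
```

```text
t 58.4 at [ 619.2 -157.4   53.8] z [ 0.001 -0.    -1.   ] x [-0.999  0.044 -0.001] w 56.4 F [ 0.3 -0.4  1.4]
rot total [ 0.     0.001 -0.001] rows 1 each [ 0.     0.001 -0.001]
shift cm total [0.13 0.09 0.08] rows 1 each [0.13 0.09 0.08]
```

>>> send_rows(targets=[5,0.1,0.05,0.1,0,0,0,2,0,0,0,0,0,0,2,0,0,0,0,0,0,2,0,0,0,0,0,0,2,0,0,0,0,0,0,2,0,0,0,0,0,0,2,0,0,0,0,0,0], squeeze=55)

```text
time_s: 58.98
eef_pos: [618.5, -156.4, 53.1]
orientation: [0.001, 0.022, 1.0, 0.0]
force: [0.2, 0.1, -1.3]
gripper_width: 26.9
```

Run:
```python
from h import *
plan([618,-156.5,180],183,0)
```

```text
t 58.98 at [ 618.5 -156.4   53.1] z [ 0.002  0.    -1.   ] x [-0.999  0.044 -0.002] w 26.9 F [ 0.2  0.1 -1.3]
rot total [ 0.     0.002 -0.096] rows 1 each [ 0.     0.002 -0.096]
shift cm total [  0.06  -0.   -12.69] rows 4 each [ 0.01 -0.   -3.17]
```

>>> send_rows(targets=[2,0,0,-1,0,0,0,2,0,0,-2.5,0,0,0,2,0,0,-2.5,0,0,0,2,0,0,-2.5,0,0,0,2,0,0,-2.5,0,0,-0.05,2,0,0,-2,0,0,-0.045,2,0,0,0,0,0,0,2,0,0,0,0,0,0])

```text
time_s: 59.65
eef_pos: [609.2, -153.9, 178.1]
orientation: [-0.012, -0.027, 1.0, 0.004]
force: [-1.6, -0.1, -9.3]
gripper_width: 26.9
```

Run:
```python
from h import *
plan([505,55.7,170],183,0)
im=get_image('side');save(im,'s34.png')
```

```text
t 59.65 at [ 609.2 -153.9  178.1] z [-0.023  0.008 -1.   ] x [-0.998 -0.053  0.023] w 26.9 F [-1.6 -0.1 -9.3]
rot total [ 0.009 -0.023  0.001] rows 1 each [ 0.009 -0.023  0.001]
shift cm total [ 9.31 21.47  0.81] rows 7 each [1.33 3.07 0.12]
```

View pics/s34.png

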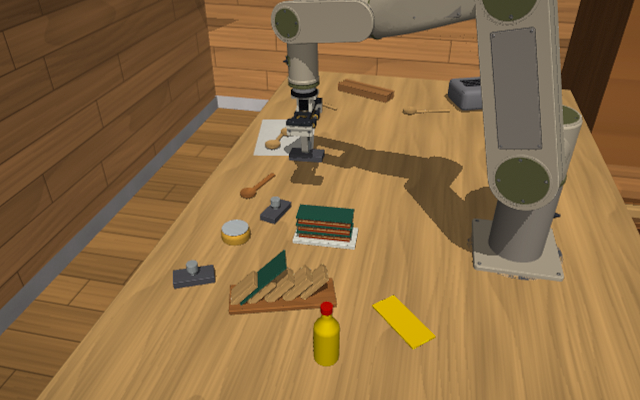

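The weight is held. Carrying it to the stack.

>>> send_rows(targets=[2,1,1.5,-0.2,0.009,-0.02,0,2,1.2,2.5,-0.2,0,0,0,2,1.2,2.7,-0.2,0,0,0,2,1.2,2.7,-0.2,0,0,0,2,1.2,2.7,-0.2,0,0,0,2,1.2,2.7,-0.2,0,0,0,2,1.2,2.7,-0.2,0,0,0,2,0.8,2,0,0,0,0,2,0.3,1,0,0,0,0,2,0,0,0,0,0,0,2,0,0,0,0,0,0])

```text
time_s: 60.62
eef_pos: [487.7, 54.3, 167.2]
orientation: [-0.02, -0.018, 1.0, 0.002]
force: [1.1, 0.9, -8.6]
gripper_width: 27.3
```

Run:
```python
from h import *
plan([505,55.7,145],183,0)
```

```text
t 60.62 at [487.7  54.3 167.2] z [-0.04   0.004 -0.999] x [-0.999 -0.035  0.04 ] w 27.3 F [ 1.1  0.9 -8.6]
rot total [ 0.006 -0.04  -0.017] rows 1 each [ 0.006 -0.04  -0.017]
shift cm total [-1.73  0.05  2.22] rows 1 each [-1.73  0.05  2.22]
```

>>> send_rows(targets=[2,-0.8,0,0.3,0.006,-0.02,-0.017,2,-0.8,0.1,0.4,0,-0.02,0,2,0,0,0.6,0,0,0,2,0,0,0.6,0,0,0,2,0,0,0,0,0,0,2,0,0,0,0,0,0])

```text
time_s: 61.12
eef_pos: [502.4, 51.5, 141.5]
orientation: [-0.004, -0.024, 1.0, -0.001]
force: [-0.5, -0.2, -8.3]
gripper_width: 27.4
```

Run:
```python
from h import *
plan([505,55.7,136],183,0)
im=get_image('wrist');save(im,'w35.png')
im=get_image('side');save(im,'s35.png'); W=cloud(im)
hsv=cv2.cvtColor(im['pixels'],cv2.COLOR_RGB2HSV)
m=(hsv[...,2]<110)&(hsv[...,1]<80)&(abs(W[...,0]-505)<70)&(abs(W[...,1]-56)<50)&(W[...,2]>84)&(W[...,2]<118)
P=W[m]; print(len(P),P.min(0),P.max(0)); T=P[P[:,2]>100]
```

```text
t 61.12 at [502.4  51.5 141.5] z [-0.007 -0.003 -1.   ] x [-0.999 -0.047  0.007] w 27.4 F [-0.5 -0.2 -8.3]
rot total [-0.003 -0.007 -0.005] rows 1 each [-0.003 -0.007 -0.005]
shift cm total [-0.29  0.41  0.55] rows 1 each [-0.29  0.41  0.55]
544 [448.86344352  24.23846692  87.98627354] [548.65620342  83.75837427 116.84688885]
```

View pics/w35.png

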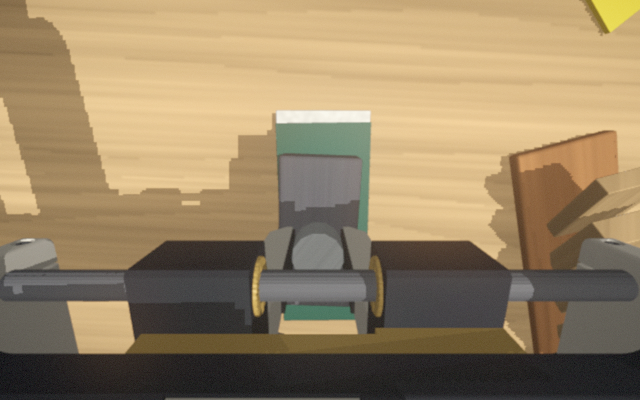

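View pics/s35.png

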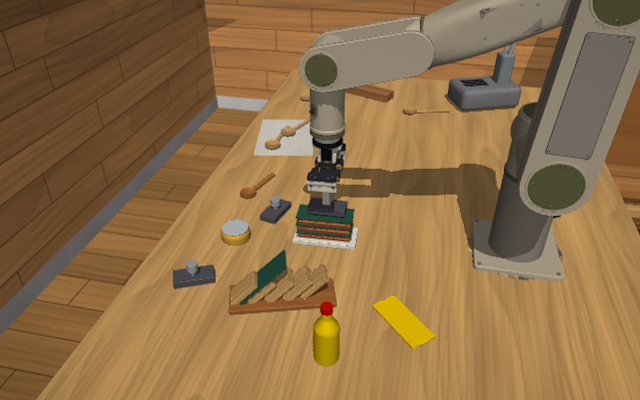

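>>> send_rows(targets=[2,-0.4,0.4,0,-0.003,-0.006,-0.005,2,0,0,0.2,0,0,0,2,0,0,0.2,0,0,0,2,0,0,0,0,0,0,2,0,0,0,0,0,0])

```text
time_s: 61.63
eef_pos: [507.4, 56.2, 138.6]
orientation: [0.001, -0.026, 1.0, 0.0]
force: [0.3, 0.1, -8.4]
gripper_width: 26.9
```

Run:
```python
from h import *
plan([506,55.7,134],183,0)
im=get_image('side'); W=cloud(im)
hsv=cv2.cvtColor(im['pixels'],cv2.COLOR_RGB2HSV)
m=(hsv[...,2]<110)&(hsv[...,1]<80)&(abs(W[...,0]-505)<70)&(abs(W[...,1]-56)<50)&(W[...,2]>80)&(W[...,2]<118)
P=W[m]; print(len(P),P.min(0),P.max(0)); T=P[P[:,2]<110]; print(np.percentile(T[:,2],[1,50,90,97]))
```

```text
t 61.63 at [507.4  56.2 138.6] z [ 0.002  0.001 -1.   ] x [-0.999 -0.053 -0.002] w 26.9 F [ 0.3  0.1 -8.4]
rot total [0.001 0.002 0.   ] rows 1 each [0.001 0.002 0.   ]
shift cm total [ 0.14 -0.05  0.46] rows 1 each [ 0.14 -0.05  0.46]
552 [454.45416849  29.73727639  80.15019244] [554.40929663  93.01283609 117.1629936 ]
[ 81.58493685 104.97433968 107.85487983 108.83328867]
```

>>> send_rows(targets=[2,0,0,0.2,0,0,0,2,0,0,0.15,0,0,0,2,0,0,0,0,0,0,2,0,0,0,0,0,0])

```text
time_s: 62.02
eef_pos: [507.5, 56.3, 135.0]
orientation: [0.001, -0.026, 1.0, 0.0]
force: [-1.0, -1.1, -9.2]
gripper_width: 27.1
```

Run:
```python
from h import *
plan([506,55.7,134],183,0)
```

```text
t 62.02 at [507.5  56.3 135. ] z [ 0.002  0.001 -1.   ] x [-0.999 -0.053 -0.002] w 27.1 F [-1.  -1.1 -9.2]
rot total [0.001 0.002 0.001] rows 1 each [0.001 0.002 0.001]
shift cm total [ 0.15 -0.05  0.1 ] rows 1 each [ 0.15 -0.05  0.1 ]
```

>>> send_rows(targets=[2,0,0,0.1,0,0,0,2,0,0,0.05,0,0,0,2,0,0,0,0,0,0])

```text
time_s: 62.27
eef_pos: [507.8, 56.3, 134.3]
orientation: [0.001, -0.026, 1.0, 0.0]
force: [0.3, -0.1, -8.5]
gripper_width: 26.9
```

Run:
```python
from h import *
plan([506,55.7,134],183,0)
```

```text
t 62.27 at [507.8  56.3 134.3] z [ 0.003  0.001 -1.   ] x [-0.999 -0.053 -0.003] w 26.9 F [ 0.3 -0.1 -8.5]
rot total [0.001 0.003 0.001] rows 1 each [0.001 0.003 0.001]
shift cm total [ 0.18 -0.05  0.03] rows 1 each [ 0.18 -0.05  0.03]
```

>>> send_rows(targets=[2,0,0,0.12,0,0,0,2,0,0,0,0,0,0,2,0,0,0,0,0,0])

```text
time_s: 62.52
eef_pos: [508.2, 56.3, 134.4]
orientation: [0.002, -0.026, 1.0, 0.0]
force: [0.2, 0.0, -8.0]
gripper_width: 26.9
```

Run:
```python
from h import *
plan([506,55.7,134],183,0)
```

```text
t 62.52 at [508.2  56.3 134.4] z [ 0.004  0.001 -1.   ] x [-0.999 -0.053 -0.004] w 26.9 F [ 0.2  0.  -8. ]
rot total [0.001 0.004 0.001] rows 1 each [0.001 0.004 0.001]
shift cm total [ 0.22 -0.05  0.04] rows 1 each [ 0.22 -0.05  0.04]
```

>>> send_rows(targets=[2,0.1,0,0.2,0,0,0,2,0,0,0.1,0,0,0,2,0,0,0,0,0,0])

```text
time_s: 62.77
eef_pos: [508.5, 56.3, 134.3]
orientation: [0.004, -0.027, 1.0, 0.0]
force: [-1.0, -0.4, -6.9]
gripper_width: 27.1
```

Run:
```python
from h import *
plan([506,55.7,134],183,0)
```

```text
t 62.77 at [508.5  56.3 134.3] z [ 0.007  0.001 -1.   ] x [-0.999 -0.053 -0.007] w 27.1 F [-1.  -0.4 -6.9]
rot total [0.001 0.007 0.001] rows 1 each [0.001 0.007 0.001]
shift cm total [ 0.26 -0.05  0.03] rows 1 each [ 0.26 -0.05  0.03]
```

The weight is in contact: z has stopped and the load is falling. Releasing.

>>> send_rows(targets=[2,0.1,0,0.05,0,0.006,0,6,0,0,0,0,0,0,6,0,0,0,0,0,0,6,0,0,0,0,0,0,6,0,0,0,0,0,0,6,0,0,0,0,0,0,6,0,0,-1,0,0,0,6,0,0,-2.5,0,0,0,6,0,0,-3,0,0,0,6,0,-3,-2,0,0,0,6,0,-4,0,0,0,0,6,0,-4,0,0,0,0,6,0,-4,0,0,0,0,6,0,-3,0,0,0,0,6,0,-2,0,0,0,0,6,0,0,0,0,0,0,6,0,0,0,0,0,0])

```text
time_s: 64.18
eef_pos: [522.9, -151.9, 237.5]
orientation: [0.01, -0.029, 1.0, -0.002]
force: [0.3, 0.9, 0.6]
gripper_width: 59.8
```

Run:
```python
from h import *
plan([506,55.7,134],183,0)
for n in ['top','side']:
    im=get_image(n); save(im,n+'36.png'); W=cloud(im)
    hsv=cv2.cvtColor(im['pixels'],cv2.COLOR_RGB2HSV)
    roi=(abs(W[...,0]-505)<90)&(abs(W[...,1]-56)<60)
    for nm,a,b in [('block',98,106),('knobtop',129,140)]:
        m=roi&(W[...,2]>a)&(W[...,2]<b); P=W[m]
        print(n,nm,len(P),P.mean(0).round(1),np.median(P[:,2]).round(1),rect(W,m))
    m=roi&(W[...,2]>77)&(W[...,2]<86)&(hsv[...,0]>70)&(hsv[...,0]<100); P=W[m]; print('sheet',rect(W,m))
    im2=im['pixels'][180:260,270:370]; cv2.imwrite('pics/z%s36.png'%n,cv2.resize(im2[...,::-1],(700,560)))
```

```text
t 64.18 at [ 522.9 -151.9  237.5] z [ 0.02  -0.004 -1.   ] x [-0.998 -0.058 -0.02 ] w 59.8 F [0.3 0.9 0.6]
rot total [-0.005  0.02   0.005] rows 1 each [-0.005  0.02   0.005]
shift cm total [ 0.61 20.82 10.35] rows 7 each [0.09 2.97 1.48]
top block 366 [507.2  55.5 101.6] 101.4 [507.6, 54.7, 101.4, 98.2, 49.0, -1.2, 366.0]
top knobtop 57 [507.4  55.8 133.7] 133.8 [507.3, 55.6, 133.8, 24.7, 24.6, 44.6, 57.0]
sheet [505.3, 55.4, 81.4, 145.9, 62.0, 3.1, 319.0]
side block 379 [503.6  61.2 101.7] 101.8 [505.6, 58.3, 101.8, 100.5, 56.7, -0.5, 379.0]
side knobtop 60 [505.8  59.7 133.2] 133.1 [506.1, 56.7, 133.1, 26.8, 23.7, -78.3, 60.0]
sheet [505.3, 56.9, 81.9, 148.2, 67.4, 3.6, 344.0]
```

View pics/zside36.png

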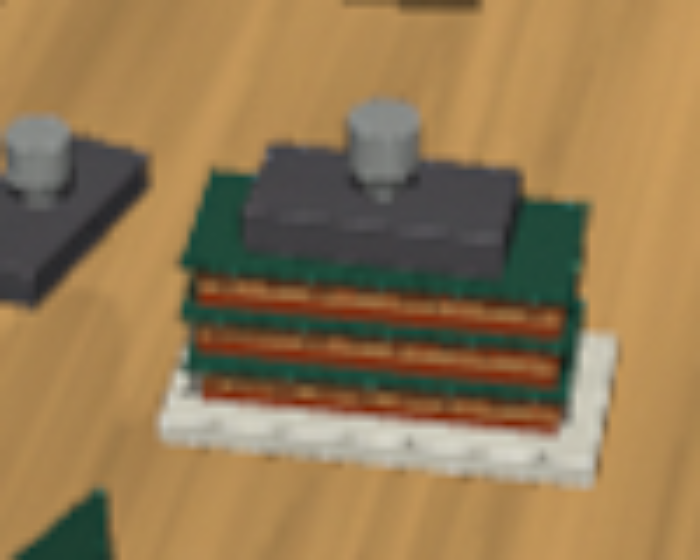

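View pics/top36.png

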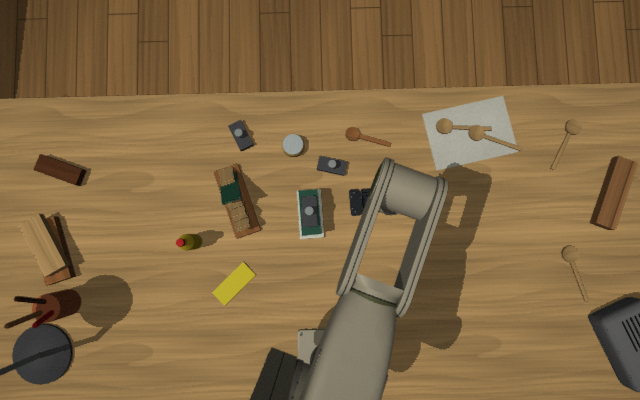

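Run:
```python
from h import *
im=get_image('side'); reds(im,8,30)
print(sign_off())
```

```text
the job is handed in; nothing more can be done
None
```

The stack is built and handed in at about 64 s. Three blanks were present, so it goes from the base up: blank, sheet, blank, sheet, blank, sheet, with the steel weight standing knob up on the last sheet. I used the weight farthest to the robot's right at the start, and the sheets from slots 1, 2 and 3.

**Last checks, from the top and side cameras:**

| Item | Measured | Compare with |
|---|---|---|
| Top sheet height | about 81.5 mm | 81 mm expected |
| Knob top height | about 133.5 mm | 133 mm expected |
| Top sheet centre (x, y) | (505.3, 55.4), yaw 3° | base centre (504.5, 55.5), yaw 3° |
| Weight centre (x, y) | (507.4, 55.5), yaw about -1° | top sheet centre (505.3, 55.4), yaw 3° |

- **Small deviation:** the weight sits about 2 mm ahead of the sheet's centre and is turned about 4° to it.
- **Left alone:** the fourth sheet is still in its slot. The glue bottle, wax tin and spoon are where they were, and nothing was left loose on the bench.
- **Camera disagreement:** the top, side and wrist cameras differed by 2–3 mm on the same objects, within what I expected of their calibration.
- **Problem on the way:** sheet 1 could not be laid flat with the tool leaning away from the robot, because joint 3 was at its limit. I turned the tool half round for all three sheets instead. No range or force limit was passed in any reading I took.

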